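# Carry a filming phone on its top-heavy mast, level, to the cutting mat

## Task

The phone on the wobbly, top-heavy mast is filming: lift the stand by its black handle block, first bring the mast upright off its stop, balancing freely, then carry it across like that, upright all the way, and hold it upright in the air over the middle of the cutting mat for a good seven seconds. Then set the stand down without dropping it, lengthways in the middle of the mat, let go, and finish once the mast has settled by itself on either stop. Do not let anything touch the mast or phone, do not let the mast slam onto a stop, and leave the other things alone.

Things in the scene. Friction and masses are not known exactly. Their poses are not given: they have to be found in the camera images.
- stand: Phone stand, standing loose on the bench; 0.60 kg (+-10 %) without its mast. Origin under the handle block, on the underside of the feet; x along the spine from handle to mast, y left, z up. Rear foot with ballast: x -155 to -105 mm, 110 mm wide, 32 mm high. Spine 30 mm wide, 12 mm high. With its mast it balances roughly over the handle, so it hangs about level in the grip.
- handle (a point): Grip point in the stand's handle, an upright black block over the stand's origin, 36 mm along the stand's x, 30 mm thick along its y, rising from the spine to 106 mm. This point: on its middle line, 85 mm above the stand's underside. Pinch it from above, fingers closing along the stand's y. Axes as the stand's.
- front_foot (a point): Underside of the stand's front foot, 155 mm along the stand's x from its origin; the foot is 40 mm along x, 130 mm along y, 10 mm high. Between handle and foot, at x 112 to 124 mm, an upright 30 mm wide and 155 mm high carries the hinge.
- mast: Top-heavy mast, hinged to the stand. Origin on the hinge, at (155, 0, 145) mm in the stand's frame; axes parallel to the stand's at joint 0. Leans sideways, about the stand's x axis only. Rod 10 mm thick from 115 mm below to 130 mm above the hinge. In all 0.34 kg (hidden, +-10 %), centre of mass 18 mm above the hinge, moment of inertia about the hinge 0.0064 kg m2.
- phone (a point): Centre of the phone on the mast, 160 mm above the hinge; the phone is 152 mm along y, 76 mm along z, 8 mm thick. Axes as the mast's.
- counterweight (a point): Centre of the mast's steel counterweight disc, 44 mm across, 18 mm thick, 110 mm below the hinge.
- mast_hinge (a joint): Mast angle relative to the stand, rad, about the stand's x: 0 in line, positive leaning to the stand's -y. Stops at -0.30 and +0.30; starts on +0.30. Spring to 0: 0.0435 N m/rad, damping 0.002 N m s/rad, no friction. Gravity's 0.060 N m/rad wins: on a level stand it falls slowly to a stop (time constant about 0.6 s). Roll the stand about its x against the lean: the spring rights it.
- mat: Black cutting mat with a grey grid, 420 mm along its x, 270 mm along its y, 3 mm thick, fixed on the bench. Origin at its centre, on the bench surface; x along its long side, away from the robot. One of mat and stand lies to the left of the robot, the other to the right; which is which varies.
- spray: Bystander: clear pump bottle with black cap, 34 mm across, 110 mm tall. Leave it alone.
- oil: Bystander: amber bottle with black cap, 32 mm across, 90 mm tall. Leave it alone.
- jar: Bystander: low jar with black lid, 42 mm across, 28 mm tall, in the middle of the bench on the far side. Leave it alone.
- jar2: Bystander: low jar with white lid, 42 mm across, 28 mm tall, in the middle of the bench on the near side. Leave it alone.
- roller: Bystander: white roller rod, 32 mm thick, 200 mm long, lying down (origin under its middle). Leave it alone.
- toolcup: Bystander: white cup of tools, 90 mm across, rim 100 mm high, tools to about 180 mm. Leave it alone.
- clay_box: Bystander: open clear box with small pots, 160 x 220 x 80 mm. Leave it alone.
- brush: Bystander: black brush lying on the bench, about 200 mm long. Leave it alone.

How it is judged (in metres and radians):
On the way, in this order (a step that is already met when the one before it is completed fails the run):
1. stand lifted more than 20 mm, mast brought upright (within 0.12 rad) and clear of its stops (joint within 0.2 rad), kept for 1 s (height (world z) of stand above 0.02 m and angle between mast's own z axis and vertical below 0.12 rad and value of joint mast_hinge between -0.2 and 0.2 rad), for 1 s.
2. stand in the air over the middle of the mat (within 60 mm, more than 20 mm up), mast upright within 0.12 rad and clear of its stops, kept for 6 s (all of step 1 and horizontal distance between stand and mat below 0.06 m), for 6 s.
At the end, for the whole second after the job is handed in: The stand stands flat on the mat, its origin within 60 mm of the mat's centre and its length within 0.3 rad of the mat's long side, released and at rest; the mast is at rest too, leaning on either stop (horizontal distance between stand and mat below 0.06 m and height (world z) of stand between 0 and 0.008 m and angle between stand's own z axis and vertical below 0.05 rad and angle between the x axis of stand and the x axis of mat, either way round below 0.3 rad and linear speed of stand below 0.03 m/s and angular speed of mast below 0.1 rad/s and angle between mast's own z axis and vertical below 0.4 rad); the robot touches nothing.
It fails at once if the mast leans more than 0.25 rad while crossing (more than 120 mm from the start and more than 100 mm from the mat's centre) (distance of stand from where it was at the start of the episode above 0.12 m and horizontal distance between stand and mat above 0.1 m and angle between mast's own z axis and vertical above 0.25 rad).
It fails at once if something touches the mast or phone (contact force between mast and anything else above 0.5 N).
It fails at once if the mast slams onto a stop (hinge faster than 1 rad/s within 0.05 rad of it, towards it) ((value of joint mast_hinge above 0.25 rad and velocity of joint mast_hinge above 1 rad/s) or (value of joint mast_hinge below -0.25 rad and velocity of joint mast_hinge below -1 rad/s)).
It fails at once if the stand is dropped or flung (faster than 0.6 m/s) or tipped over 0.6 rad (linear speed of stand above 0.6 m/s or angle between stand's own z axis and vertical above 0.6 rad).
It fails at once if a bystander is moved more than 20 mm (distance of any of spray, oil, jar, jar2, roller, toolcup, clay_box, brush from where it was at the start of the episode above 0.02 m).
It also fails if it takes over 72 s, if anything falls off the work surface, if the arm or the gripper's body presses on something with over 40 N, if the wrist force passes 120 N, or if a joint passes its speed limit or range.

## Robot

A 7-joint arm with a two-finger parallel gripper is mounted at the origin on the work surface. World frame = base frame: x ahead of the robot, y to its left, z up, the work surface at z = 0. Lengths are in m, angles in degrees, forces in N, time in s.
With the tool pointing down it reaches from about 0.425 to 0.925 m from the base axis. Payload 6.8 kg.
Tool frame: the origin (TCP) lies midway between the tips of the shut fingers; the grasp point (between the pads) lies 19 mm behind it (r.pinch_z is the distance from the TCP to the grasp point, in m); z points along the fingers, y is the line along which they close (so a half turn about z gives the same grasp; the last joint's range is limited). The gripper opens to 85 mm and grips with 20 to 120 N. Pads are 22 mm wide; open, the fingers measure 114 mm over their backs; the gripper's body (76 mm by 85 mm) begins 54 mm behind the grasp point. The pads swing forward as they close: fully open they stand 13 mm farther back than shut.
Start: joints at [-6.194, 27.33, 1.283, 89.118, -0.659, 63.558, -4.761], TCP at [0.675, 0, 0.21] pointing down, gripper open.
Joint ranges: [-169.35, 169.35], [-19.33, 120.38], [-80.79, 83.38], [13.8, 139.57], [-78.32, 258.32], [9.67, 109.79], [-169.56, 169.56]. Speed limits (degrees/s): [136.94, 136.94, 180, 180, 180, 180, 180].

## Interface

Orientations are given as a 3x3 rotation matrix whose columns are the frame's x, y, z axes.
In Python, from cell import r gives the robot as it stands. The module is installed in compiled form; this text tells all that it offers.
- The arm moves only by the tool move_arm, never from a script. Its argument "motion" is a list of rows, each an object with "xyz": the shift along the tool's x, y, z in units of 0.25 m (1.0 is 0.25 m), a list of three; "rot": the turn, a rotation vector about the tool's x, y, z in units of 2 pi rad (1.0 is 2 pi rad), a list of three. In form: [{"xyz": [x, y, z], "rot": [wx, wy, wz]}, ...]. A call has 1 to 8 rows; each row is the pose to reach, as a shift and turn from the pose commanded when the call began, along the tool's axes at that moment, turning the shorter way round; what a row does not reach only later rows make up. A row lasts 1/12 s, in which the tool goes at most 41.7 mm and 7.16 degrees, less where a joint would pass 70% of its speed; a pose out of reach is approached as far as the arm can. A call with a number of a shift or a turn outside -1 to 1 is refused whole. A call with a gripper value outside its range is refused whole. "gripper" is the opening, from -1 (shut) to 1 (fully open), set as the call begins (left out, the last holds). The fingers move at their own pace and stop on an object; the grip force is fixed at half the most. Time passes only in rows, so rows that repeat a pose let the fingers close. It gives the time, the measured TCP pose, the force, the opening and the grip force at its end, in the units of the state.
- r.sense(): the state, without advancing time (a new reading comes with each control period).
- r.get_image(name): name is "scene" or "side" or "wrist"; returns (picture, depth): 480x640x3 uint8, red, green, blue; 480x640 float32, m along the optical axis (not along the pixel's ray), 0 where there is no reading.
- r.camera_model(name): a dict with "fx", "fy", "cx", "cy" (pixels), "D" ([k1, k2, p1, p2, k3] as OpenCV has them; the pictures are not rectified), "extrinsics" (4x4, takes a point from world to camera coordinates). Camera axes: x right, y down, z forward; pixel columns grow to the right and rows downward; lengths in m; the calibration is good to about 2 mm. A picture is of the moment at which its call begins: read the wrist's pose just before it. camera_model takes no time and is no camera call; for the wrist camera it gives the pose at the moment of the call.
- r.close_job(): hands the job in; it is judged then, once.
The state is a dict: "time_s": time; "joint_pos": joint angles; "joint_vel": joint speeds; "tau": joint torques, N m; "eef_pos": TCP position; "ee_rot": TCP orientation; "ft_force": force on the tool from outside, world axes, zero at the start; "ft_torque": the same for the moment, N m; "gripper_width": finger opening in m; "finger_force": force on a finger pad.
Only numpy, scipy, OpenCV 4.12 (cv2) and the standard library are available. Lean on these libraries where they do the work, as an engineer would, in place of code of your own. Each camera call takes 0.05 s, during which the arm holds its last target. There are 200 camera calls.

## Working session

There is one attempt and no reset: what is moved stays moved. The work goes in short steps, Python scripts to look and compute and a tool call to move; the robot and the scene stay as the last step left them, time stands still between calls to the robot, and variables do not carry over. Pictures are saved under pics/ and viewed, at most 10 in all, crops included, and the job is handed in when it is done.

Besides the shell and the picture viewer there is one more tool, called after "Request:" as name([rows], argument=value, ...), one row to a line, values as JSON. move_arm: Moves the arm, as the interface text tells. Shifts and turns lie within -1 to 1; 1 stands for 0.25 m of shift or 2 pi rad of turn. Its arguments: {"type":"object","properties":{"motion":{"type":"array"},"gripper":{"type":"number"}},"required":["motion"]}

```bash
mkdir -p pics; ls; python3 - <<'E'
from cell import r
import cv2,numpy as np
for n in ["scene","side"]:
    p,d=r.get_image(n); cv2.imwrite(f"pics/{n}0.png",p[:,:,::-1]); np.savez(f"{n}0.npz",p=p,d=d)
    m=r.camera_model(n); print(n,{k:np.round(v,3).tolist() for k,v in m.items()})
print(r.sense())
E
```

```text
pics
scene {'fx': 484.081, 'fy': 484.081, 'cx': 315.975, 'cy': 241.981, 'D': [-0.068, 0.0, 0.0, 0.0, 0.0], 'extrinsics': [[0.878, 0.479, -0.005, -0.499], [0.264, -0.494, -0.829, 0.029], [-0.399, 0.726, -0.56, 1.53], [0.0, 0.0, 0.0, 1.0]]}
side {'fx': 580.662, 'fy': 580.662, 'cx': 317.45, 'cy': 227.905, 'D': [0.037, 0.0, 0.0, 0.0, 0.0], 'extrinsics': [[-0.973, -0.231, -0.019, 0.579], [-0.108, 0.525, -0.844, 0.205], [0.205, -0.819, -0.535, 1.565], [0.0, 0.0, 0.0, 1.0]]}
{'time_s': 0.1, 'joint_pos': array([-6.19444809, 27.37140626,  1.27901039, 89.17127479, -0.66055924,
       63.55773375, -4.76252395]), 'joint_vel': array([-0.04715896, -0.09477192,  0.08019494, -0.06243008,  0.07817078,
       -0.04387016, -0.06824384]), 'tau': array([ 5.69385389e-03, -5.97765398e+01,  1.61440808e+00, -2.81952703e+01,
        1.29656185e-02,  5.02699884e-03, -1.13572563e-05]), 'eef_pos': array([6.74442387e-01, 1.80941506e-05, 2.09228618e-01]), 'ee_rot': array([[-1.66995116e-05,  9.99998682e-01, -1.62324848e-03],
       [ 9.99999996e-01,  1.65646144e-05, -8.31166080e-05],
       [-8.30896100e-05, -1.62324986e-03, -9.99998679e-01]]), 'ft_force': array([ 0.2264128 ,  0.08225437, -0.05934811]), 'ft_torque': array([-0.01257133,  0.02821753,  0.03536455]), 'finger_force': 0.0, 'gripper_width': 0.08508807481269602}
```

View pics/scene0.png

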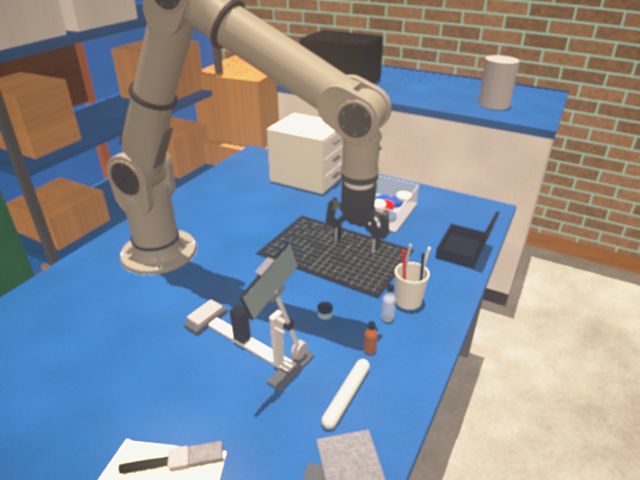

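View pics/side0.png

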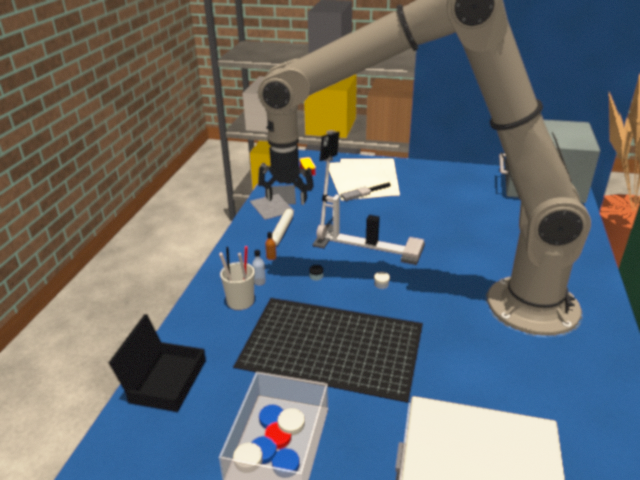

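Scene: the stand is on the robot's right (handle ~(240,322), rear foot (206,316), front foot (290,370)), with the phone leaning towards the mat. The mat is on the left, with corners at ~(303,219), (410,250), (382,290), (262,252). In the side view the handle is at (373,230) and the mat at ~(330,345).

```bash
cat > h.py <<'E'
import numpy as np,cv2
from cell import r
def load(n,i=0):
    z=np.load(f"{n}{i}.npz"); return z['p'],z['d']
def rays(n,uv,m=None):
    m=m or r.camera_model(n); K=np.array([[m['fx'],0,m['cx']],[0,m['fy'],m['cy']],[0,0,1.]])
    q=cv2.undistortPoints(np.float64(uv).reshape(-1,1,2),K,np.float64(m['D'])).reshape(-1,2)
    E=np.array(m['extrinsics']); return np.c_[q,np.ones(len(q))],E
def cloud(n,d,m=None):
    v,u=np.mgrid[:480,:640]; q,E=rays(n,np.c_[u.ravel(),v.ravel()],m)
    P=(q*d.reshape(-1,1)-E[:3,3])@E[:3,:3]; return P.reshape(480,640,3)
def plane(n,uv,z,m=None):
    q,E=rays(n,uv,m); D=q@E[:3,:3]; C=-E[:3,3]@E[:3,:3]
    return C+D*((z-C[2])/D[:,2])[:,None]
E
python3 - <<'E'
from h import *
for n in ["scene","side"]:
    p,d=load(n); P=cloud(n,d); X,Y,Z=P[...,0],P[...,1],P[...,2]; ok=d>0
    hsv=cv2.cvtColor(p,cv2.COLOR_RGB2HSV); 
    # mat: dark / unsaturated near z 0 , y>0.05
    mm=(ok&(abs(Z)<.02)&(Y>.05)&(Y<.6)&(X>.3)&(X<1.0)&(hsv[...,1]<110)&(hsv[...,2]<150)).astype(np.uint8)
    mm=cv2.morphologyEx(mm,cv2.MORPH_CLOSE,np.ones((5,5)))
    mm=cv2.morphologyEx(mm,cv2.MORPH_OPEN,np.ones((5,5)))
    c=max(cv2.findContours(mm,0,1)[0],key=cv2.contourArea); W=plane(n,c.reshape(-1,2),.003)[:,:2]
    print(n,"mat",cv2.minAreaRect((W*1000).astype(np.float32)),cv2.contourArea(c))
    # stand heights
    for lo,hi,nm in [(.075,.112,'handle'),(.02,.036,'rear')]:
        s=ok&(Z>lo)&(Z<hi)&(Y<-.02)&(Y>-.7)&(X>.25)&(X<.95)
        k,l,st,ce=cv2.connectedComponentsWithStats(s.astype(np.uint8))
        for i in range(1,k):
            if st[i,4]>60:
                Q=P[l==i]; print(n,nm,st[i],Q.mean(0).round(3),Q.min(0).round(3),Q.max(0).round(3),p[l==i].mean(0).round())
E
```

```text
scene mat ((500.7823791503906, 265.05718994140625), (285.0242614746094, 411.9414367675781), 88.31864929199219) 5623.5
scene handle [230 304  19  22 297] [ 0.47  -0.201  0.097] [ 0.447 -0.213  0.075] [ 0.487 -0.178  0.111] [70. 71. 81.]
scene handle [271 331  13  15 130] [ 0.586 -0.217  0.092] [ 0.574 -0.229  0.075] [ 0.591 -0.196  0.112] [180. 170. 164.]
scene rear [187 300  37  28 479] [ 0.341 -0.184  0.032] [ 0.309 -0.225  0.02 ] [ 0.365 -0.133  0.036] [221. 209. 199.]
scene rear [233 332  18  11  83] [ 0.474 -0.204  0.028] [ 0.448 -0.212  0.02 ] [ 0.486 -0.184  0.036] [76. 78. 87.]
scene rear [ 321  359   48   68 1026] [ 0.768 -0.236  0.03 ] [ 0.749 -0.324  0.02 ] [ 0.782 -0.13   0.036] [242. 238. 226.]
scene rear [119 446  81  24 541] [ 0.532 -0.539  0.022] [ 0.462 -0.599  0.02 ] [ 0.591 -0.498  0.027] [192. 181. 168.]
side mat ((499.6119689941406, 267.51678466796875), (269.2715759277344, 408.4323425292969), 87.78126525878906) 12147.5
side handle [333 207   7  15  73] [ 0.581 -0.199  0.093] [ 0.574 -0.222  0.076] [ 0.59  -0.186  0.111] [136. 134. 133.]
side handle [366 214  14  16 173] [ 0.465 -0.182  0.095] [ 0.446 -0.206  0.076] [ 0.484 -0.166  0.11 ] [30. 36. 46.]
side rear [300 158  16  13 107] [ 0.79  -0.654  0.031] [ 0.752 -0.699  0.021] [ 0.83  -0.614  0.036] [230. 198.  25.]
side rear [272 209  21  33 283] [ 0.762 -0.212  0.028] [ 0.748 -0.316  0.02 ] [ 0.781 -0.116  0.035] [225. 216. 194.]
side rear [403 237  21  21 283] [ 0.338 -0.165  0.03 ] [ 0.311 -0.219  0.02 ] [ 0.364 -0.123  0.036] [201. 185. 172.]
```

```bash
python3 - <<'E'
from h import *
m=r.camera_model("wrist");E=np.array(m['extrinsics']);C=-E[:3,:3].T@E[:3,3]; s=r.sense()
print("wristcam in tool",(s['ee_rot'].T@(C-s['eef_pos'])).round(3),"axis",(s['ee_rot'].T@E[2,:3]).round(2),m['fx'])
for n in ["scene","side"]:
    p,d=load(n); P=cloud(n,d); X,Y,Z=P[...,0],P[...,1],P[...,2]
    s=((d>0)&(Z>.012)&(Z<.2)&(X>.3)&(X<1.0)&(abs(Y)<.7)).astype(np.uint8)
    k,l,st,ce=cv2.connectedComponentsWithStats(s)
    for i in range(1,k):
        if st[i,4]>40:
            Q=P[l==i]; print(n,st[i,4],ce[i].round(),np.median(Q,0).round(3),Q.min(0).round(3),Q.max(0).round(3),p[l==i].mean(0).round())
E
```

```text
wristcam in tool [ 0.072  0.    -0.163] axis [-0.29 -0.    0.96] 343.9618467875487
scene 1479 [395. 199.] [0.568 0.613 0.046] [0.461 0.448 0.013] [0.623 0.682 0.085] [190. 183. 193.]
scene 1003 [465. 242.] [0.855 0.405 0.035] [0.78  0.37  0.012] [0.924 0.542 0.127] [65. 70. 82.]
scene 1841 [406. 284.] [0.766 0.118 0.077] [0.73  0.034 0.012] [0.82  0.197 0.177] [181. 168. 160.]
scene 3071 [250. 331.] [ 0.484 -0.206  0.035] [ 0.303 -0.239  0.012] [ 0.641 -0.122  0.199] [171. 165. 163.]
scene 199 [324. 308.] [ 0.601 -0.015  0.029] [ 0.577 -0.032  0.012] [0.618 0.01  0.034] [69. 80. 97.]
scene 331 [370. 337.] [ 0.758 -0.08   0.054] [ 0.74  -0.09   0.012] [ 0.77  -0.058  0.093] [141.  95.  80.]
scene 1130 [345. 394.] [ 0.77  -0.242  0.03 ] [ 0.749 -0.324  0.012] [ 0.782 -0.13   0.038] [237. 233. 221.]
scene 1566 [178. 457.] [ 0.557 -0.519  0.02 ] [ 0.459 -0.603  0.012] [ 0.624 -0.454  0.027] [181. 169. 157.]
side 139 [307. 164.] [ 0.79  -0.648  0.032] [ 0.752 -0.699  0.012] [ 0.83  -0.61   0.039] [225. 190.  25.]
side 665 [330. 215.] [ 0.598 -0.196  0.086] [ 0.541 -0.261  0.012] [ 0.635 -
[... 248 characters left out ...]
e 433 [372. 231.] [ 0.464 -0.178  0.062] [ 0.422 -0.208  0.012] [ 0.518 -0.165  0.11 ] [50. 53. 58.]
side 398 [413. 249.] [ 0.337 -0.155  0.03 ] [ 0.307 -0.224  0.012] [ 0.368 -0.108  0.038] [176. 164. 153.]
side 1726 [241. 277.] [0.76  0.161 0.076] [0.731 0.05  0.012] [0.819 0.2   0.177] [144. 135. 127.]
side 155 [316. 270.] [0.598 0.006 0.026] [ 0.579 -0.029  0.012] [0.622 0.022 0.034] [35. 39. 44.]
side 157 [381. 278.] [0.409 0.006 0.027] [ 0.389 -0.023  0.013] [0.429 0.023 0.034] [201. 193. 175.]
side 3671 [150. 363.] [0.896 0.475 0.048] [0.778 0.378 0.012] [0.927 0.547 0.127] [27. 26. 27.]
side 7211 [273. 431.] [0.549 0.584 0.046] [0.46  0.46  0.012] [0.623 0.685 0.086] [151. 148. 162.]
```

Request:
move_arm([
  {"xyz": [0,-0.08,-0.03],"rot": [0,0,-0.015]},
  {"xyz": [0,-0.22,-0.1],"rot": [0,0,-0.034]},
  {"xyz": [-0.06,-0.36,-0.16],"rot": [0,0,-0.053]},
  {"xyz": [-0.16,-0.5,-0.2],"rot": [0,0,-0.072]},
  {"xyz": [-0.28,-0.62,-0.2],"rot": [0,0,-0.091]},
  {"xyz": [-0.4,-0.72,-0.2],"rot": [0,0,-0.11]},
  {"xyz": [-0.52,-0.78,-0.2],"rot": [0,0,-0.129]},
  {"xyz": [-0.62,-0.82,-0.2],"rot": [0,0,-0.148]},
], gripper=1)

```text
time_s: 0.77
eef_pos: [0.4674, -0.157, 0.2602]
ee_rot: [[-0.804, 0.594, -0.0], [0.594, 0.804, -0.0], [0.0, -0.001, -1.0]]
ft_force: [1.6, -0.4, -0.8]
gripper_width: 0.0854
finger_force: 0.0
```

Request:
move_arm([
  {"xyz": [-0.03,-0.05,0],"rot": [0,0,-0.018]},
  {"xyz": [-0.06,-0.09,0],"rot": [0,0,-0.037]},
  {"xyz": [-0.083,-0.113,0],"rot": [0,0,-0.056]},
  {"xyz": [-0.083,-0.113,0],"rot": [0,0,-0.072]},
  {"xyz": [-0.083,-0.113,0],"rot": [0,0,-0.08]},
  {"xyz": [-0.083,-0.113,0],"rot": [0,0,-0.08]},
])

```text
time_s: 1.27
eef_pos: [0.4693, -0.1902, 0.2597]
ee_rot: [[-0.991, 0.137, -0.001], [0.137, 0.991, 0.0], [0.001, 0.0, -1.0]]
ft_force: [-0.2, -0.0, 0.5]
gripper_width: 0.0854
finger_force: 0.0
```

```bash
python3 - <<'E'
from h import *
m=r.camera_model("wrist"); p,d=r.get_image("wrist"); cv2.imwrite("pics/w0.png",p[:,:,::-1]); P=cloud("wrist",d,m)
s=r.sense(); print(s['time_s'],s['eef_pos'],s['ee_rot'].round(3))
X,Y,Z=P[...,0],P[...,1],P[...,2]
for lo,hi in [(.095,.112),(.024,.040),(.006,.018)]:
    k,l,st,ce=cv2.connectedComponentsWithStats(((d>0)&(Z>lo)&(Z<hi)).astype(np.uint8))
    for i in range(1,k):
        if st[i,4]>150:
            Q=P[l==i]; print(lo,st[i],Q.mean(0).round(4),p[l==i].mean(0).round(),cv2.minAreaRect((Q[:,:2]*1000).astype(np.float32)))
E
```

```text
1.3167 [ 0.46943272 -0.19005649  0.25978347] [[-0.99   0.139 -0.001]
 [ 0.139  0.99   0.   ]
 [ 0.001  0.    -1.   ]]
0.095 [ 300  194   32   39 1193] [ 0.463  -0.1929  0.1045] [20. 23. 29.] ((464.2709655761719, -193.29000854492188), (29.402517318725586, 36.39011764526367), 82.56261444091797)
0.095 [302 315  30  11 233] [ 0.5747 -0.2077  0.1039] [102.  97.  94.] ((575.2373046875, -207.90811157226562), (30.025976181030273, 3.221451997756958), 82.10978698730469)
0.024 [ 276   56   81   47 3677] [ 0.3356 -0.1754  0.0309] [126. 116. 109.] ((335.8890075683594, -175.3377227783203), (84.79183197021484, 44.961402893066406), 82.1797866821289)
0.024 [ 457  108   38   39 1123] [ 0.4072 -0.0074  0.0267] [235. 229. 212.] ((407.64801025390625, -6.7467041015625), (40.54665756225586, 40.6679801940918), 69.89702606201172)
0.024 [461 269  33  31 789] [ 0.5964 -0.007   0.0265] [23. 22. 24.] ((597.1558227539062, -6.74250602722168), (41.354644775390625, 40.43509292602539), 9.750932693481445)
0.024 [331 312  30   7 162] [ 0.6127 -0.178   0.0324] [83. 77. 74.] ((612.9691772460938, -177.0656280517578), (36.
[... 732 characters left out ...]
 82.54796600341797)
0.006 [   5  234  140  107 2501] [ 0.549  -0.5092  0.0146] [98. 93. 88.] ((533.435546875, -527.7203369140625), (201.3649444580078, 41.386680603027344), 39.224056243896484)
0.006 [269 299  36  27 879] [ 0.6105 -0.2546  0.0086] [71. 71. 73.] ((612.075927734375, -254.28256225585938), (46.637054443359375, 39.908836364746094), 81.46598815917969)
0.006 [330 298  36  27 527] [ 0.6147 -0.1693  0.0087] [77. 76. 77.] ((621.3479614257812, -172.76776123046875), (48.58940887451172, 37.70412063598633), 81.02020263671875)
0.006 [314 387  81  13 358] [ 0.7492 -0.181   0.0132] [95. 92. 85.] ((749.6851196289062, -178.9158172607422), (115.14762878417969, 9.8245849609375), 85.94805908203125)
```

View pics/w0.png

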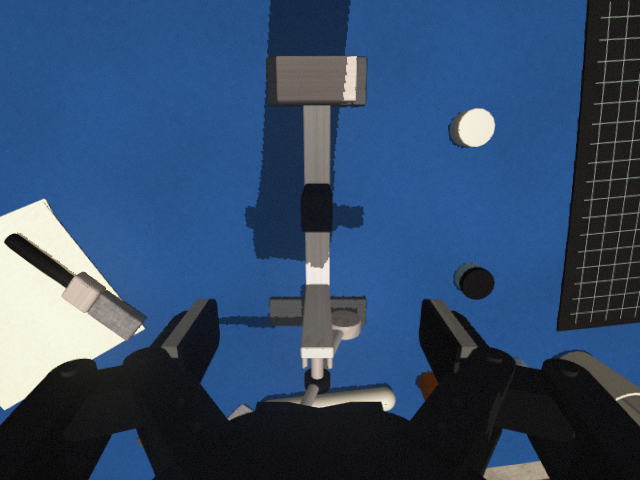

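The handle centre is (0.464, -0.193) with yaw -7.8°, which matches the 36x30 mm top. Descending.

Request:
move_arm([
  {"xyz": [0.01,-0.007,0.06],"rot": [0,0,0]},
  {"xyz": [0.02,-0.015,0.18],"rot": [0,0,0]},
  {"xyz": [0.02,-0.015,0.32],"rot": [0,0,0]},
  {"xyz": [0.02,-0.015,0.46],"rot": [0,0,0]},
  {"xyz": [0.02,-0.015,0.6],"rot": [0,0,0]},
  {"xyz": [0.02,-0.015,0.7],"rot": [0,0,0]},
  {"xyz": [0.02,-0.015,0.755],"rot": [0,0,0]},
  {"xyz": [0.02,-0.015,0.775],"rot": [0,0,0]},
])

```text
time_s: 1.98
eef_pos: [0.4624, -0.1923, 0.0638]
ee_rot: [[-0.99, 0.139, -0.005], [0.139, 0.99, 0.001], [0.005, 0.001, -1.0]]
ft_force: [-0.3, -0.8, 0.9]
gripper_width: 0.0854
finger_force: 0.0
```

Request:
move_arm([
  {"xyz": [0,0,0],"rot": [0,0,0]},
  {"xyz": [0,0,0],"rot": [0,0,0]},
  {"xyz": [0,0,0],"rot": [0,0,0]},
  {"xyz": [0,0,0],"rot": [0,0,0]},
  {"xyz": [0,0,0],"rot": [0,0,0]},
  {"xyz": [0,0,0],"rot": [0,0,0]},
  {"xyz": [0,0,0],"rot": [0,0,0]},
  {"xyz": [0,0,0],"rot": [0,0,0]},
], gripper=-1)

```text
time_s: 2.65
eef_pos: [0.4654, -0.1925, 0.0676]
ee_rot: [[-0.991, 0.137, 0.002], [0.137, 0.991, 0.0], [-0.002, 0.0, -1.0]]
ft_force: [-0.9, 4.0, 6.2]
gripper_width: 0.0285
finger_force: 64.9
```

Request:
move_arm([
  {"xyz": [0,0,-0.01],"rot": [0,0,0]},
  {"xyz": [0,0,-0.03],"rot": [0,0,0]},
  {"xyz": [0,0,-0.07],"rot": [0,0,0]},
  {"xyz": [0,0,-0.12],"rot": [0,0,0]},
  {"xyz": [0,0,-0.18],"rot": [0,0,0]},
  {"xyz": [0,0,-0.24],"rot": [0,0,0]},
  {"xyz": [0,0,-0.28],"rot": [0,0,0]},
  {"xyz": [0,0,-0.3],"rot": [0,0,0]},
])

```text
time_s: 3.32
eef_pos: [0.4646, -0.1934, 0.1429]
ee_rot: [[-0.99, 0.138, 0.002], [0.138, 0.99, -0.001], [-0.002, -0.0, -1.0]]
ft_force: [-0.2, -1.1, -9.7]
gripper_width: 0.0286
finger_force: 63.0
```

```bash
cat >> h.py <<'E'
def meas(n,dbg=False):
    """time, roll phi, yaw-plane mast angles (centroid, edge), npts"""
    s=r.sense(); p,d=r.get_image(n); P=cloud(n,d)
    R=s['ee_rot']; S=np.c_[-R[:,0],R[:,1],-R[:,2]]; o=s['eef_pos']-S@[0,0,.0676]
    yaw=np.arctan2(S[1,0],S[0,0]); phi=np.arctan2(S[2,1],S[2,2])
    hin=o+S@[.155,0,.145]; c,sn=np.cos(yaw),np.sin(yaw)
    Q=(P-hin)@np.array([[c,-sn,0],[sn,c,0],[0,0,1]])
    k=(d>0)&(abs(Q[...,0])<.035)&(Q[...,2]>.085)&(Q[...,2]<.22)&(abs(Q[...,1])<.18)
    k=cv2.morphologyEx(k.astype(np.uint8),cv2.MORPH_OPEN,np.ones((3,3)))>0
    yz=Q[k][:,1:]; ce=yz.mean(0)
    (cx,cz),(w,h),a=cv2.minAreaRect((yz*1000).astype(np.float32))
    L=a if w>h else a-90
    ev=np.linalg.eigh(np.cov(yz.T))[1][:,1]; pc=np.arctan2(ev[1],ev[0]); pc=(pc+np.pi/2)%np.pi-np.pi/2
    out=dict(t=s['time_s'],phi=phi,yaw=yaw,cen=np.arctan2(-ce[0],ce[1]),box=np.arctan2(-cx,cz),edge=np.radians(L),pca=pc,n=len(yz),x=Q[k][:,0].mean(),wh=(w,h),rad=np.hypot(*ce),o=o,pitch=np.arcsin(-S[2,0]))
    if dbg: cv2.imwrite(f"pics/{dbg}.png",p[:,:,::-1])
    return out
E
python3 - <<'E'
from h import *
for n in ["scene","scene","side","wrist"]:
    if n=="wrist": p,d=r.get_image(n); cv2.imwrite("pics/w1.png",p[:,:,::-1]); continue
    print(n,{k:np.round(v,4).tolist() for k,v in meas(n,n+"1").items()})
s=r.sense();print(s['time_s'],s['eef_pos'],s['ee_rot'].round(3),s['ft_torque'],s['ft_force'],s['gripper_width'])
E
```

```text
scene {'t': 3.3167, 'phi': -0.0004, 'yaw': -0.1387, 'cen': 0.3478, 'box': 0.319, 'edge': 0.34, 'pca': 0.2963, 'n': 2322, 'x': 0.0047, 'wh': [151.854, 118.2589], 'rad': 0.1675, 'o': [0.4647, -0.1934, 0.0753], 'pitch': -0.0016}
scene {'t': 3.3667, 'phi': -0.0004, 'yaw': -0.1386, 'cen': 0.3477, 'box': 0.3148, 'edge': 0.3058, 'pca': 0.2943, 'n': 2323, 'x': 0.0047, 'wh': [152.0391, 115.6125], 'rad': 0.1673, 'o': [0.465, -0.1935, 0.0755], 'pitch': -0.0022}
side {'t': 3.4167, 'phi': -0.0003, 'yaw': -0.1385, 'cen': 0.1954, 'box': 0.2639, 'edge': 0.1988, 'pca': 0.4034, 'n': 540, 'x': -0.0027, 'wh': [157.1126, 114.0504], 'rad': 0.1562, 'o': [0.4646, -0.1933, 0.0745], 'pitch': -0.0014}
3.5167 [ 0.46360161 -0.19289832  0.14075063] [[-0.99   0.138 -0.001]
 [ 0.138  0.99   0.   ]
 [ 0.001  0.    -1.   ]] [0.04282265 0.12521185 0.01914259] [-0.22538783  0.83506248 -8.85883673] 0.028489925206375707
```

View pics/scene1.png

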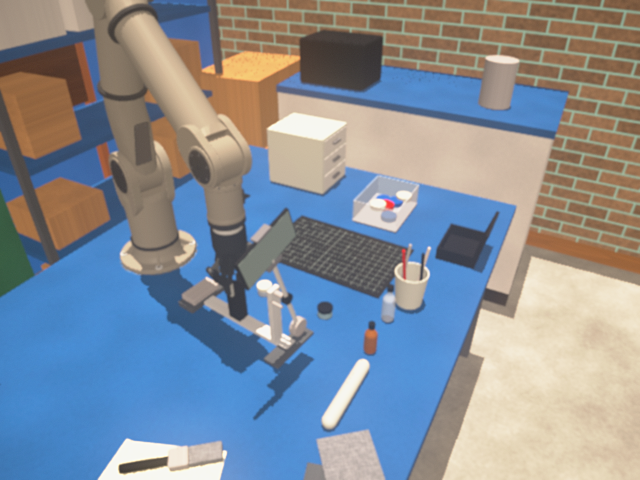

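```bash
cat > ctl.py <<'E'
import numpy as np,json,os
MGL,K,C,I=.060,.0435,.002,.0064; BETA=.34*.018/I; HZ=.0774; T=1/12; dt=T/20; LAG=.03; GAP=.2
def traj(t,times,vals):
    """commanded knots -> lagged actual on grid t"""
    u=np.interp(t,times,vals); y=np.empty_like(u); y[0]=u[0]; a=dt/(LAG+dt)
    for i in range(1,len(u)): y[i]=y[i-1]+a*(u[i]-y[i-1])
    return y
def sim(th,w,phi,s,bias=0,stop=False):
    h=s-HZ*phi; v=np.gradient(h,dt); pd=np.gradient(phi,dt); out=[(th,w)]; p=w-BETA*v[0]
    for i in range(1,len(phi)):
        p+=dt*(MGL*th-K*(th-phi[i]-bias)-C*(w-pd[i]))/I; w=p+BETA*v[i]; th+=dt*w
        if stop and th>phi[i]+.3: th=phi[i]+.3; w=min(w,pd[i]); p=w-BETA*v[i]
        out.append((th,w))
    return np.array(out)
def estimate(log,now,win=1.3,prior=None):
    kt,kp,ks=map(np.array,zip(*log['knots'])); ms=[m for m in log['meas'] if m[0]>=max(now-win,log['free'])]
    t=np.arange(ms[0][0]-.3,now+1e-6,dt); ph=traj(t,kt,kp); s=traj(t,kt,ks); j=int(round(.3/dt))
    t,ph,s=t[j:],ph[j:],s[j:]; base=sim(0,0,ph,s); z=0*ph
    B=[sim(1,0,z,z),sim(0,1,z,z),sim(0,0,z,z,1)]
    mt=np.array([m[0] for m in ms]); mv=np.array([m[1] for m in ms]); f=lambda a:np.interp(mt,t,a[:,0])
    A=np.c_[[f(b) for b in B]].T/.004; y=(mv-f(base))/.004
    A=np.r_[A,np.diag([0,1/.5,1/.03])]; y=np.r_[y,0,0,log['bias']/.03]
    c=np.linalg.lstsq(A,y,rcond=None)[0]; x=base+sum(ci*b for ci,b in zip(c,B))
    return x[-1],c[2],(f(x)-mv)
def plan(log,now,x,bias,N,ds):
    """choose N roll rows (3-decimal turns), lateral move ds min-jerk over N rows"""
    kt,kp,ks=map(np.array,zip(*log['knots'])); p0,s0=kp[-1],ks[-1]; M=N+10
    rt=np.r_[now+T*np.arange(1,N+1),now+N*T+GAP+T*np.arange(0,M-N)]
    u=np.arange(1,N+1)/N; srow=s0+ds*(10*u**3-15*u**4+6*u**5); sr=np.r_[srow,np.full(M-N,s0+ds)]
    pre=now-.4; t=np.arange(pre,rt[-1]+.3,dt); i0=int(round(.4/dt))
    m=kt<=now; T0=np.r_[kt[m],now,rt]
    def run(prow,x,b,lin=True,old=True,ss=True):
        vals=np.r_[kp[m] if old else 0*kp[m],p0 if old else 0,prow]; sv=np.r_[ks[m],s0,sr] if ss else np.zeros(len(T0))
        return sim(x[0],x[1],traj(t,T0,vals)[i0:],traj(t,T0,sv)[i0:],b)
    # decision: rows 1..N and M-N virtual; row at gap start equals row N
    def expand(v): return np.r_[v[:N],v[N-1],v[N:]]
    nv=M-1; base=run(np.zeros(M),x,bias); cols=[run(expand(e),[0,0],0,old=False,ss=False) for e in np.eye(nv)]
    k=np.arange(0,len(base),10); q=lambda a:np.r_[a[k,0]*3,a[k,1]*.3,a[-1]*40]
    D=np.eye(nv)-np.eye(nv,k=-1); G=np.c_[[q(c) for c in cols]].T
    A=np.r_[G,D*6,np.eye(nv)*1.5]; d=np.zeros(nv); d[0]=p0*6; y=np.r_[-q(base),d,np.zeros(nv)]
    fix=np.zeros(0)
    for i in range(N):
        v=np.linalg.lstsq(A[:,i:],y-A[:,:i]@fix,rcond=None)[0]
        fix=np.r_[fix,p0+np.round((v[0]-p0)/(2*np.pi),3)*2*np.pi]
    v=np.r_[fix,np.linalg.lstsq(A[:,N:],y-A[:,:N]@fix,rcond=None)[0]]
    pred=base+sum(a*c for a,c in zip(v,cols)); ie=int((N*T+GAP)/dt)
    return fix,srow,pred,pred[min(ie,len(pred)-1)]
def rows(log,phis,srow,dx=0,dz=0):
    p0,s0=log['knots'][-1][1:]; N=len(phis); u=np.arange(1,N+1)/N; e=10*u**3-15*u**4+6*u**5; out=[]
    for i in range(N):
        s=srow[i]-s0; h=dz*e[i]
        xyz=[-dx*e[i]/.25,(s*np.cos(p0)+h*np.sin(p0))/.25,(s*np.sin(p0)-h*np.cos(p0))/.25]
        out.append({"xyz":[round(float(a),3)+0 for a in xyz],"rot":[round(float(-(phis[i]-p0)/(2*np.pi)),3)+0,0,0]})
    return out
E
cat > t.py <<'E'
import ctl; from ctl import *
# start profile scan
best=[]
for n1 in (3,4,5):
  for A in np.arange(.08,.24,.02):
    for hold in (0,1,2,3,4):
      for n2 in (2,3,4,6):
        kn=np.r_[np.zeros(1),-A*np.arange(1,n1+1)/n1,np.full(hold,-A),-A*(1-np.arange(1,n2+1)/n2)]
        tt=T*np.arange(len(kn)); t=np.arange(0,tt[-1]+.25,dt); ph=traj(t,tt,kn)
        x=sim(.3,0,ph,0*ph,stop=True); 
        best.append((abs(x[-1,1]+1.5*x[-1,0])+.5*abs(x[-1,0])+.3*A,n1,round(A,2),hold,n2,x[-1].round(3),x[:,1].min().round(2)))
for b in sorted(best,key=lambda b:b[0])[:6]: print(b)
# closed-loop test
rng=np.random.default_rng(1)
for trial in range(6):
    n=dict(MGL=ctl.MGL,I=ctl.I,LAG=ctl.LAG); tr=dict(MGL=.06*rng.uniform(.9,1.1),I=.0064*rng.uniform(.9,1.1),LAG=rng.uniform(.01,.06)); tb=rng.normal()*.02
    log=dict(knots=[[-1,0,0],[0,0,0]],meas=[],free=0,bias=0); x=np.array([.1,-.1]); now=0; W=[]
    for cyc in range(14):
        def adv(to):
            global x,now
            for k_,v_ in tr.items(): setattr(ctl,k_,v_)
            kt,kp,ks=map(np.array,zip(*log['knots'])); t=np.arange(now-.4,to+1e-9,dt); i=int(round(.4/dt))
            X=sim(x[0],x[1],traj(t,kt,kp)[i:],traj(t,kt,ks)[i:],tb); x=X[-1]; now=to
            for k_,v_ in n.items(): setattr(ctl,k_,v_)
            return X
        for j in range(4):
            log['meas'].append([now,x[0]+rng.normal()*.003]); adv(now+.05)
        est,b,res=estimate(log,now); log['bias']=b
        ds=.077 if 4<=cyc<10 else 0
        ph,sr,pred,pe=plan(log,now,est,b,8,ds)
        log['knots'].append([now,log['knots'][-1][1],log['knots'][-1][2]])
        for i in range(8): log['knots'].append([now+T*(i+1),ph[i],sr[i]])
        X=adv(now+8*T); W.append((abs(X[:,0]).max().round(3),abs(np.array(ph)).max().round(2)))
    print(tr,W)
E
python3 t.py
```

```text
(np.float64(0.05763291873719489), 5, np.float64(0.08), 4, 4, array([ 0.062, -0.095]), np.float64(-0.22))
(np.float64(0.06268970974031601), 5, np.float64(0.08), 3, 6, array([ 0.058, -0.077]), np.float64(-0.21))
(np.float64(0.0639007054789226), 4, np.float64(0.08), 2, 4, array([ 0.071, -0.111]), np.float64(-0.26))
(np.float64(0.06598644322519687), 4, np.float64(0.08), 1, 6, array([ 0.066, -0.091]), np.float64(-0.25))
(np.float64(0.07646864104096157), 4, np.float64(0.08), 3, 2, array([ 0.079, -0.132]), np.float64(-0.27))
(np.float64(0.07654651079645088), 5, np.float64(0.1), 0, 4, array([ 0.083, -0.119]), np.float64(-0.28))
{'MGL': 0.06014185949640308, 'I': 0.006976593531297198, 'LAG': 0.017207980635981685} [(np.float64(0.082), np.float64(0.05)), (np.float64(0.129), np.float64(0.22)), (np.float64(0.072), np.float64(0.06)), (np.float64(0.044), np.float64(0.09)), (np.float64(0.045), np.float64(0.1)), (np.float64(0.056), np.float64(0.11)), (np.float64(0.05), np.float64(0.06)), (np.float64(0.101), np.float64(0.14)), (np.float64(0.021), np.float64(0.06)), (np.float64(0.052), np.float64(0.04))
[... 2602 characters left out ...]
at64(0.112), np.float64(0.26)), (np.float64(0.144), np.float64(0.26))]
{'MGL': 0.060908461924069186, 'I': 0.006997327866096434, 'LAG': 0.03290397802430596} [(np.float64(0.084), np.float64(0.08)), (np.float64(0.102), np.float64(0.18)), (np.float64(0.041), np.float64(0.02)), (np.float64(0.086), np.float64(0.11)), (np.float64(0.047), np.float64(0.04)), (np.float64(0.044), np.float64(0.06)), (np.float64(0.031), np.float64(0.02)), (np.float64(0.086), np.float64(0.12)), (np.float64(0.08), np.float64(0.06)), (np.float64(0.114), np.float64(0.15)), (np.float64(0.053), np.float64(0.01)), (np.float64(0.066), np.float64(0.1)), (np.float64(0.041), np.float64(0.04)), (np.float64(0.026), np.float64(0.06))]
```

```bash
sed -i "s#np.diag(\[0,1/.5,1/.03\])#np.diag([0,1/.5,1/.012])#; s#log\['bias'\]/.03#0#; s/win=1.3/win=1.8/; s/GAP=.2/GAP=.15/" ctl.py
sed -i "s/tb=rng.normal()\*.02/tb=rng.normal()*.006/; s/range(4):/range(3):/; s/b,8,ds/b,N,ds/; s/range(8)/range(N)/; s/now+8\*T/now+N*T/; s/ds=.077 if 4<=cyc<10 else 0/ds=.046 if 6<=cyc<16 else 0; N=6 if ds else 4/; s/range(14)/range(24)/" t.py
sed -i 's/print(tr,W)/print([str(w[0])+"\/"+str(w[1]) for w in W])/; /^best/,/^for b in/d' t.py
python3 t.py
cat > step.py <<'E'
import sys; from h import *; from ctl import *
N=int(sys.argv[1]); ds,dx,dz=[float(a) for a in sys.argv[2:5]]; nim=int(sys.argv[5])
log=json.load(open('log.json'))
for i in range(nim):
    m=meas("scene"); log['meas'].append([m['t'],m['pca']+.004]); print(*[np.round(m[k],3) for k in('t','phi','pca','cen','box','n','pitch')],m['o'].round(3))
now=r.sense()['time_s']; log['knots'].append([now]+log['knots'][-1][1:])
x,b,res=estimate(log,now); print("est",x.round(3),"bias",b.round(4),"res",res[-6:].round(3),"cmd phi,s",np.round(log['knots'][-1][1:],3))
ph,sr,pred,pe=plan(log,now,x,b,N,ds); print("phi",ph.round(3),"maxth",abs(pred[:int(N*T/dt),0]).max().round(3),"end",pe.round(3))
print(json.dumps(rows(log,ph,sr,dx,dz)))
for i in range(N): log['knots'].append([now+T*(i+1),float(ph[i]),float(sr[i])])
json.dump(log,open('log.json','w'))
E
python3 - <<'E'
import json,numpy as np
from cell import r
now=r.sense()['time_s']; k=[[now-1,0,0],[now,0,0]]+[[now+(i+1)/12,-v*2*np.pi,0] for i,v in enumerate([.003,.007,.012,.017,.02])]
json.dump(dict(knots=k,meas=[],free=now+.3,bias=0),open('log.json','w')); print(now)
E
```

```text
['0.087/0.03', '0.051/0.03', '0.021/0.06', '0.021/0.03', '0.009/0.01', '0.003/0.01', '0.03/0.03', '0.032/0.02', '0.035/0.05', '0.015/0.06', '0.038/0.05', '0.027/0.04', '0.054/0.06', '0.029/0.04', '0.034/0.03', '0.019/0.04', '0.018/0.01', '0.012/0.03', '0.006/0.02', '0.011/0.01', '0.009/0.01', '0.002/0.01', '0.001/0.01', '0.001/0.01']
['0.089/0.02', '0.092/0.1', '0.074/0.06', '0.016/0.01', '0.053/0.05', '0.061/0.07', '0.048/0.02', '0.053/0.04', '0.071/0.07', '0.065/0.07', '0.045/0.04', '0.02/0.01', '0.01/0.02', '0.03/0.03', '0.03/0.03', '0.032/0.02', '0.024/0.0', '0.011/0.01', '0.011/0.02', '0.014/0.03', '0.009/0.01', '0.006/0.01', '0.006/0.01', '0.001/0.01']
['0.089/0.04', '0.068/0.04', '0.037/0.02', '0.025/0.02', '0.044/0.06', '0.042/0.04', '0.031/0.02', '0.055/0.05', '0.053/0.06', '0.028/0.02', '0.02/0.02', '0.046/0.04', '0.039/0.05', '0.018/0.03', '0.049/0.07', '0.025/0.03', '0.018/0.05', '0.011/0.03', '0.008/0.01', '0.017/0.03', '0.015/0.02', '0.004/0.01', '0.005/0.01', '0.005/0.02']
['0.087/0.04', '0.043/0.01', '0.035/0.07', '0.03/0.04', '0.015/0.03', '0.012/0.01', '0.019/0.01',
[... 217 characters left out ...]
/0.02', '0.011/0.02']
['0.089/0.04', '0.071/0.06', '0.039/0.03', '0.004/0.01', '0.005/0.01', '0.021/0.03', '0.021/0.01', '0.032/0.04', '0.027/0.02', '0.039/0.03', '0.049/0.05', '0.034/0.03', '0.038/0.03', '0.036/0.03', '0.026/0.01', '0.033/0.03', '0.022/0.0', '0.004/0.01', '0.002/0.01', '0.005/0.01', '0.015/0.03', '0.011/0.01', '0.003/0.01', '0.005/0.01']
['0.088/0.04', '0.061/0.04', '0.027/0.01', '0.013/0.01', '0.023/0.03', '0.024/0.03', '0.028/0.03', '0.031/0.04', '0.027/0.03', '0.037/0.02', '0.052/0.07', '0.03/0.03', '0.027/0.01', '0.047/0.06', '0.028/0.03', '0.029/0.01', '0.025/0.03', '0.013/0.02', '0.021/0.03', '0.025/0.04', '0.017/0.03', '0.016/0.03', '0.014/0.01', '0.006/0.02']
3.5167
```

Request:
move_arm([
  {"xyz": [0,0,0],"rot": [0.003,0,0]},
  {"xyz": [0,0,0],"rot": [0.007,0,0]},
  {"xyz": [0,0,0],"rot": [0.012,0,0]},
  {"xyz": [0,0,0],"rot": [0.017,0,0]},
  {"xyz": [0,0,0],"rot": [0.02,0,0]},
])

```text
time_s: 3.93
eef_pos: [0.4636, -0.1922, 0.1402]
ee_rot: [[-0.991, 0.136, -0.019], [0.137, 0.983, -0.125], [0.002, -0.126, -0.992]]
ft_force: [1.1, -0.0, -9.1]
gripper_width: 0.0283
finger_force: 62.9
```

```bash
python3 step.py 4 0 0 0 3
```

```text
3.933 -0.126 0.157 0.21 0.178 2161 0.002 [ 0.462 -0.201  0.073]
3.983 -0.127 0.119 0.189 0.151 2135 0.002 [ 0.462 -0.2    0.073]
4.033 -0.125 0.103 0.163 0.119 2127 0.002 [ 0.462 -0.2    0.073]
est [ 0.075 -0.577] bias 0.0005 res [-0.004  0.008 -0.004] cmd phi,s [-0.126  0.   ]
phi [0.075 0.17  0.207 0.207] maxth 0.085 end [-0.101 -0.025]
[{"xyz": [0.0, 0.0, 0.0], "rot": [-0.032, 0, 0]}, {"xyz": [0.0, 0.0, 0.0], "rot": [-0.047, 0, 0]}, {"xyz": [0.0, 0.0, 0.0], "rot": [-0.053, 0, 0]}, {"xyz": [0.0, 0.0, 0.0], "rot": [-0.053, 0, 0]}]
```

```bash
sed -i "s/log\['meas'\].append(\[m\['t'\],m\['pca'\]+.004\])/log['meas'].append([m['t'],(m['pca']+m['cen']-.044)\/2])/" step.py
python3 - <<'E'
from ctl import *
log=json.load(open('log.json')); log['knots']=log['knots'][:-4]
for m,v in zip(log['meas'],[.161,.132,.111]): m[1]=v
now=log['knots'][-1][0]; x,b,res=estimate(log,now,); print(x,b,res)
for N,ds in [(5,0),(6,.06),(6,.08),(7,.08)]:
    ph,sr,pred,pe=plan(log,now,x,b,N,ds); print(N,ds,ph.round(3),pred[::20,0].round(3)[:N+3],pe.round(3)); print(json.dumps(rows(log,ph,sr)))
json.dump(log,open('log.json','w'))
E
```

```text
[ 0.08336251 -0.53841258] 0.00013875736291118387 [-0.00182289  0.0030682  -0.00123946]
5 0 [0.063 0.151 0.188 0.188 0.163] [ 0.083  0.031 -0.014 -0.047 -0.068 -0.079 -0.084 -0.083] [-0.084  0.033]
[{"xyz": [0.0, 0.0, 0.0], "rot": [-0.03, 0, 0]}, {"xyz": [0.0, 0.0, 0.0], "rot": [-0.044, 0, 0]}, {"xyz": [0.0, 0.0, 0.0], "rot": [-0.05, 0, 0]}, {"xyz": [0.0, 0.0, 0.0], "rot": [-0.05, 0, 0]}, {"xyz": [0.0, 0.0, 0.0], "rot": [-0.046, 0, 0]}]
6 0.06 [0.038 0.119 0.157 0.163 0.151 0.126] [ 0.083  0.033 -0.006 -0.028 -0.038 -0.043 -0.048 -0.053 -0.054] [-0.055  0.004]
[{"xyz": [0.0, 0.008, -0.001], "rot": [-0.026, 0, 0]}, {"xyz": [0.0, 0.05, -0.006], "rot": [-0.039, 0, 0]}, {"xyz": [0.0, 0.119, -0.015], "rot": [-0.045, 0, 0]}, {"xyz": [0.0, 0.188, -0.024], "rot": [-0.046, 0, 0]}, {"xyz": [0.0, 0.23, -0.029], "rot": [-0.044, 0, 0]}, {"xyz": [0.0, 0.238, -0.03], "rot": [-0.04, 0, 0]}]
6 0.08 [0.025 0.107 0.145 0.157 0.145 0.126] [ 0.083  0.034 -0.004 -0.022 -0.029 -0.033 -0.039 -0.046 -0.049] [-0.049 -0.019]
[{"xyz": [0.0, 0.011, -0.001], "rot": [-0.024, 0, 0]}, {"xyz": [0.0, 0.067, -0.008], "rot": [-0.037, 0, 0]}, {"xyz": [0.0, 0.159, -0.02], "rot": [-0.043, 0, 0]}, {"xyz": [0.0, 0.251, -0.032], "rot": [-0.045, 0, 0]}, {"xyz": [0.0, 0.306, -0.039], "rot": [-0.043, 0, 0]}, {"xyz": [0.0, 0.317, -0.04], "rot": [-0.04, 0, 0]}]
7 0.08 [0.031 0.113 0.151 0.157 0.145 0.126 0.101] [ 0.083  0.033 -0.007 -0.029 -0.038 -0.038 -0.039 -0.041 -0.044 -0.043] [-0.044  0.014]
[{"xyz": [0.0, 0.007, -0.001], "rot": [-0.025, 0, 0]}, {"xyz": [0.0, 0.046, -0.006], "rot": [-0.038, 0, 0]}, {"xyz": [0.0, 0.117, -0.015], "rot": [-0.044, 0, 0]}, {"xyz": [0.0, 0.201, -0.025], "rot": [-0.045, 0, 0]}, {"xyz": [0.0, 0.272, -0.034], "rot": [-0.043, 0, 0]}, {"xyz": [0.0, 0.31, -0.039], "rot": [-0.04, 0, 0]}, {"xyz": [0.0, 0.317, -0.04], "rot": [-0.036, 0, 0]}]
```

Request:
move_arm([
  {"xyz": [0,0.008,-0.001],"rot": [-0.018,0,0]},
  {"xyz": [0,0.05,-0.006],"rot": [-0.036,0,0]},
  {"xyz": [0,0.119,-0.015],"rot": [-0.046,0,0]},
  {"xyz": [0,0.188,-0.024],"rot": [-0.047,0,0]},
  {"xyz": [0,0.23,-0.029],"rot": [-0.044,0,0]},
])

```text
time_s: 4.5
eef_pos: [0.4715, -0.1374, 0.1405]
ee_rot: [[-0.99, 0.141, 0.02], [0.143, 0.978, 0.15], [0.001, 0.151, -0.989]]
ft_force: [-0.2, 0.3, -10.5]
gripper_width: 0.0286
finger_force: 63.4
```

```bash
python3 - <<'E'
import json,numpy as np
log=json.load(open('log.json')); n,p,s=log['knots'][-1]
for i,(a,b) in enumerate(zip([.018,.036,.046,.047,.044],[.002,.0125,.02975,.047,.0575])): log['knots'].append([n+(i+1)/12,p+a*2*np.pi,b])
json.dump(log,open('log.json','w'))
E
python3 step.py 4 0 0 0 3
```

```text
4.5 0.152 -0.06 0.022 -0.012 1903 0.001 [ 0.473 -0.127  0.074]
4.55 0.152 -0.064 0.023 -0.025 1872 0.001 [ 0.473 -0.123  0.074]
4.6 0.152 -0.071 0.022 -0.023 1875 0.001 [ 0.473 -0.124  0.074]
est [-0.05  -0.023] bias 0.0049 res [-0.003  0.003  0.     0.002 -0.001 -0.001] cmd phi,s [0.151 0.058]
phi [ 0.101  0.057  0.025 -0.006] maxth 0.05 end [-0.014  0.054]
[{"xyz": [0.0, 0.0, 0.0], "rot": [0.008, 0, 0]}, {"xyz": [0.0, 0.0, 0.0], "rot": [0.015, 0, 0]}, {"xyz": [0.0, 0.0, 0.0], "rot": [0.02, 0, 0]}, {"xyz": [0.0, 0.0, 0.0], "rot": [0.025, 0, 0]}]
```

Request:
move_arm([
  {"xyz": [0,0,0],"rot": [0.008,0,0]},
  {"xyz": [0,0,0],"rot": [0.015,0,0]},
  {"xyz": [0,0,0],"rot": [0.02,0,0]},
  {"xyz": [0,0,0],"rot": [0.025,0,0]},
])

```text
time_s: 4.98
eef_pos: [0.4721, -0.1366, 0.1413]
ee_rot: [[-0.99, 0.139, -0.001], [0.139, 0.99, -0.008], [0.0, -0.008, -1.0]]
ft_force: [-0.4, -0.2, -9.8]
gripper_width: 0.0284
finger_force: 63.4
```

```bash
sed -i 's/D\*6/D*8/;s/p0\*6/p0*8/' ctl.py; python3 step.py 4 0 0 0 3
```

```text
4.983 -0.008 -0.029 0.061 0.017 1893 0.0 [ 0.472 -0.137  0.074]
5.033 -0.009 -0.03 0.067 0.031 1871 0.0 [ 0.472 -0.136  0.074]
5.083 -0.006 -0.027 0.072 0.022 1893 0.0 [ 0.472 -0.136  0.074]
est [0.008 0.11 ] bias 0.0123 res [ 0.002  0.     0.001 -0.003  0.     0.002] cmd phi,s [-0.006  0.058]
phi [-0.044 -0.063 -0.069 -0.063] maxth 0.035 end [ 0.035 -0.017]
[{"xyz": [0.0, 0.0, 0.0], "rot": [0.006, 0, 0]}, {"xyz": [0.0, 0.0, 0.0], "rot": [0.009, 0, 0]}, {"xyz": [0.0, 0.0, 0.0], "rot": [0.01, 0, 0]}, {"xyz": [0.0, 0.0, 0.0], "rot": [0.009, 0, 0]}]
```

Request:
move_arm([
  {"xyz": [0,0,0],"rot": [0.006,0,0]},
  {"xyz": [0,0,0],"rot": [0.009,0,0]},
  {"xyz": [0,0,0],"rot": [0.01,0,0]},
  {"xyz": [0,0,0],"rot": [0.009,0,0]},
])

```text
time_s: 5.47
eef_pos: [0.4722, -0.1356, 0.1412]
ee_rot: [[-0.99, 0.137, -0.009], [0.138, 0.989, -0.061], [0.0, -0.062, -0.998]]
ft_force: [0.6, -0.4, -9.6]
gripper_width: 0.0287
finger_force: 63.4
```

```bash
sed -i "s/^    yz=Q\[k\]\[:,1:\]/    np.savez('last.npz',p=p,Q=Q,k=k,hin=hin,yaw=yaw); &/" h.py; python3 step.py 4 0 0 0 3; python3 - <<'E'
import numpy as np,cv2
z=np.load('last.npz'); p,Q,k=z['p'],z['Q'],z['k']
v,u=np.where(k); print(u.min(),u.max(),v.min(),v.max())
a=p[150:350,200:350,::-1].copy(); b=a.copy(); b[k[150:350,200:350]]=(0,0,255)
cv2.imwrite('pics/crop.png',cv2.resize(np.hstack([a,b]),None,fx=2.6,fy=2.6,interpolation=cv2.INTER_NEAREST))
for zz in np.arange(.09,.22,.01):
    s=k&(abs(Q[...,2]-zz)<.005); 
    if s.sum()>5: print(zz.round(2),s.sum(),Q[s][:,1].min().round(3),Q[s][:,1].max().round(3),Q[s][:,0].mean().round(3))
E
```

```text
5.467 -0.062 0.007 0.092 0.051 1894 0.0 [ 0.472 -0.14   0.074]
5.517 -0.061 0.008 0.089 0.053 1901 0.0 [ 0.471 -0.14   0.074]
5.567 -0.062 -0.005 0.087 0.051 1905 0.0 [ 0.471 -0.141  0.074]
est [ 0.021 -0.048] bias 0.0085 res [-0.004 -0.002 -0.001 -0.002 -0.001  0.005] cmd phi,s [-0.063  0.058]
phi [-0.031 -0.013 -0.     0.013] maxth 0.021 end [-0.006 -0.02 ]
[{"xyz": [0.0, 0.0, 0.0], "rot": [-0.005, 0, 0]}, {"xyz": [0.0, 0.0, 0.0], "rot": [-0.008, 0, 0]}, {"xyz": [0.0, 0.0, 0.0], "rot": [-0.01, 0, 0]}, {"xyz": [0.0, 0.0, 0.0], "rot": [-0.012, 0, 0]}]
275 325 190 254
0.09 20 -0.01 -0.003 0.002
0.1 18 -0.01 -0.002 0.002
0.11 13 -0.011 -0.002 0.004
0.12 75 -0.081 0.015 0.006
0.13 187 -0.082 0.068 0.004
0.14 210 -0.082 0.067 0.004
0.15 222 -0.083 0.067 0.004
0.16 204 -0.083 0.068 0.004
0.17 230 -0.082 0.066 0.004
0.18 214 -0.084 0.066 0.004
0.19 230 -0.084 0.067 0.004
0.2 266 -0.083 0.067 0.002
0.21 16 -0.027 0.003 0.003
```

View pics/crop.png

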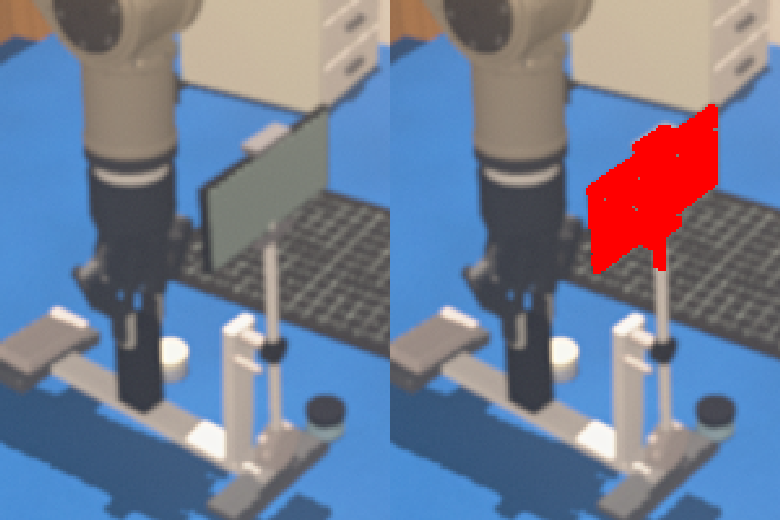

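Request:
move_arm([
  {"xyz": [0,0,0],"rot": [-0.005,0,0]},
  {"xyz": [0,0,0],"rot": [-0.008,0,0]},
  {"xyz": [0,0,0],"rot": [-0.01,0,0]},
  {"xyz": [0,0,0],"rot": [-0.012,0,0]},
])

```text
time_s: 5.95
eef_pos: [0.4721, -0.1363, 0.1413]
ee_rot: [[-0.99, 0.139, 0.002], [0.139, 0.99, 0.013], [0.0, 0.013, -1.0]]
ft_force: [-0.3, -0.4, -9.5]
gripper_width: 0.0285
finger_force: 63.4
```

```bash
python3 step.py 6 .045 -.003 0 3
```

```text
5.95 0.013 -0.041 0.053 0.009 1901 0.0 [ 0.472 -0.135  0.074]
6.0 0.014 -0.05 0.049 0.006 1898 -0.0 [ 0.472 -0.136  0.074]
6.05 0.013 -0.049 0.048 0.002 1891 0.0 [ 0.472 -0.136  0.074]
est [-0.028 -0.074] bias 0.0018 res [-0.002 -0.002  0.003 -0.     0.002 -0.002] cmd phi,s [0.013 0.058]
phi [0.025 0.031 0.031 0.025 0.025 0.019] maxth 0.034 end [-0.01   0.001]
[{"xyz": [0.0, 0.006, 0.0], "rot": [-0.002, 0, 0]}, {"xyz": [0.003, 0.038, 0.0], "rot": [-0.003, 0, 0]}, {"xyz": [0.006, 0.09, 0.001], "rot": [-0.003, 0, 0]}, {"xyz": [0.009, 0.142, 0.002], "rot": [-0.002, 0, 0]}, {"xyz": [0.012, 0.174, 0.002], "rot": [-0.002, 0, 0]}, {"xyz": [0.012, 0.18, 0.002], "rot": [-0.001, 0, 0]}]
```

Request:
move_arm([
  {"xyz": [0,0.006,0],"rot": [-0.002,0,0]},
  {"xyz": [0.003,0.038,0],"rot": [-0.003,0,0]},
  {"xyz": [0.006,0.09,0.001],"rot": [-0.003,0,0]},
  {"xyz": [0.009,0.142,0.002],"rot": [-0.002,0,0]},
  {"xyz": [0.012,0.174,0.002],"rot": [-0.002,0,0]},
  {"xyz": [0.012,0.18,0.002],"rot": [-0.001,0,0]},
])

```text
time_s: 6.6
eef_pos: [0.4756, -0.0882, 0.1414]
ee_rot: [[-0.991, 0.135, 0.003], [0.135, 0.991, 0.02], [0.0, 0.02, -1.0]]
ft_force: [0.6, -0.9, -9.4]
gripper_width: 0.0285
finger_force: 63.4
```

```bash
python3 step.py 6 .045 -.003 0 3
```

```text
6.6 0.02 0.002 0.094 0.056 1720 0.0 [ 0.476 -0.087  0.074]
6.65 0.019 0.002 0.093 0.053 1752 -0.0 [ 0.476 -0.088  0.074]
6.7 0.019 0.017 0.097 0.053 1726 -0.0 [ 0.476 -0.089  0.074]
est [0.037 0.097] bias 0.01 res [ 0.002  0.006  0.003 -0.002  0.002 -0.003] cmd phi,s [0.019 0.103]
phi [-0.063 -0.101 -0.113 -0.107 -0.088 -0.063] maxth 0.089 end [ 0.067 -0.114]
[{"xyz": [0.0, 0.006, 0.0], "rot": [0.013, 0, 0]}, {"xyz": [0.003, 0.038, 0.001], "rot": [0.019, 0, 0]}, {"xyz": [0.006, 0.09, 0.002], "rot": [0.021, 0, 0]}, {"xyz": [0.009, 0.142, 0.003], "rot": [0.02, 0, 0]}, {"xyz": [0.012, 0.174, 0.003], "rot": [0.017, 0, 0]}, {"xyz": [0.012, 0.18, 0.003], "rot": [0.013, 0, 0]}]
```

```bash
cat > re.py <<'E'
import sys; from ctl import *
drop,N=int(sys.argv[1]),int(sys.argv[2]); ds,dx,dz=[float(a) for a in sys.argv[3:6]]
log=json.load(open('log.json')); log['knots']=log['knots'][:-drop]; now=log['knots'][-1][0]
x,b,res=estimate(log,now); print(x.round(3),b.round(4),np.std(res))
ph,sr,pred,pe=plan(log,now,x,b,N,ds); print("phi",ph.round(3),"maxth",abs(pred[:int(N*T/dt),0]).max().round(3),"end",pe.round(3))
print(json.dumps(rows(log,ph,sr,dx,dz)))
for i in range(N): log['knots'].append([now+T*(i+1),float(ph[i]),float(sr[i])])
json.dump(log,open('log.json','w'))
E
python3 re.py 6 4 0 0 0; python3 - <<'E'
import ctl; from ctl import *
log=json.load(open('log.json')); now=log['knots'][-5][0]; log['free']=4.4
for mg in (.054,.057,.06,.063,.066):
  for l in (.01,.03,.05):
    for bt in (.85,.956,1.06):
      ctl.MGL=mg;ctl.LAG=l;ctl.BETA=bt; x,b,res=estimate(log,now,win=2.6); print(mg,l,bt,x.round(3),b.round(4),np.std(res).round(4))
E
```

```text
Traceback (most recent call last):
  File "re.py", line 1, in <module>
    import sys; from ctl import *
  File "ctl.py", line 1, in <module>
    import numpy as np,json,os
  File "re.py", line 3, in <module>
    log=json.load(open('log.json')); log['knots']=log['knots'][:-drop]; now=log['knots'][-1][0]
NameError: name 'json' is not defined
Traceback (most recent call last):
  File "ctl.py", line 1, in <module>
    import numpy as np,json,os
  File "re.py", line 2, in <module>
    drop,N=int(sys.argv[1]),int(sys.argv[2]); ds,dx,dz=[float(a) for a in sys.argv[3:6]]
IndexError: list index out of range
```

Name clash with stdlib `re`; renaming.

```bash
mv re.py replan.py; python3 replan.py 6 4 0 0 0; python3 - <<'E'
import ctl; from ctl import *
log=json.load(open('log.json')); now=log['knots'][-5][0]; log['free']=4.4
for mg in (.054,.06,.066):
  for l in (.01,.03,.05):
    for bt in (.85,.956,1.06):
      ctl.MGL=mg;ctl.LAG=l;ctl.BETA=bt; x,b,res=estimate(log,now,win=2.6); print(mg,l,bt,x.round(3),b.round(4),np.std(res).round(4))
E
```

```text
[0.037 0.097] 0.01 0.0034737963716896915
phi [-0.044 -0.075 -0.088 -0.082] maxth 0.063 end [ 0.06  -0.044]
[{"xyz": [0.0, 0.0, 0.0], "rot": [0.01, 0, 0]}, {"xyz": [0.0, 0.0, 0.0], "rot": [0.015, 0, 0]}, {"xyz": [0.0, 0.0, 0.0], "rot": [0.017, 0, 0]}, {"xyz": [0.0, 0.0, 0.0], "rot": [0.016, 0, 0]}]
0.054 0.01 0.85 [0.035 0.09 ] 0.0077 0.0035
0.054 0.01 0.956 [0.035 0.084] 0.0072 0.003
0.054 0.01 1.06 [0.035 0.078] 0.0068 0.0025
0.054 0.03 0.85 [0.035 0.088] 0.0077 0.0045
0.054 0.03 0.956 [0.034 0.082] 0.0073 0.0038
0.054 0.03 1.06 [0.034 0.076] 0.0069 0.0032
0.054 0.05 0.85 [0.034 0.087] 0.0077 0.0057
0.054 0.05 0.956 [0.034 0.081] 0.0073 0.005
0.054 0.05 1.06 [0.034 0.076] 0.007 0.0044
0.06 0.01 0.85 [0.035 0.094] 0.0075 0.0039
0.06 0.01 0.956 [0.035 0.088] 0.0071 0.0033
0.06 0.01 1.06 [0.035 0.082] 0.0067 0.0028
0.06 0.03 0.85 [0.035 0.091] 0.0076 0.0047
0.06 0.03 0.956 [0.035 0.085] 0.0072 0.004
0.06 0.03 1.06 [0.034 0.079] 0.0069 0.0035
0.06 0.05 0.85 [0.034 0.09 ] 0.0075 0.0058
0.06 0.05 0.956 [0.034 0.084] 0.0072 0.0051
0.06 0.05 1.06 [0.034 0.079] 0.0069 0.0045
0.066 0.01 0.85 [0.036 0.098] 0.0074 0.0042
0.066 0.01 0.956 [0.035 0.091] 0.007 0.0037
0.066 0.01 1.06 [0.035 0.085] 0.0066 0.0032
0.066 0.03 0.85 [0.035 0.095] 0.0075 0.0049
0.066 0.03 0.956 [0.035 0.089] 0.0071 0.0043
0.066 0.03 1.06 [0.035 0.083] 0.0068 0.0038
0.066 0.05 0.85 [0.035 0.094] 0.0074 0.0059
0.066 0.05 0.956 [0.035 0.088] 0.0071 0.0053
0.066 0.05 1.06 [0.034 0.082] 0.0068 0.0047
```

```bash
sed -i "s/LAG=.03/LAG=.01/; s#BETA=.34\*.018/I#BETA=1.05#; s#1/.012\]#1/.005]#; s#y=np.r_\[y,0,0,0\]#y=np.r_[y,0,0,.007/.005]#; s/win=1.8/win=2.4/" ctl.py; grep -n "/.005" ctl.py; sed -i "s/D\*8/D*6/;s/p0\*8/p0*6/" ctl.py
python3 - <<'E'
import json
l=json.load(open('log.json')); l['free']=4.4; json.dump(l,open('log.json','w'))
E
python3 replan.py 4 4 0 0 0
```

```text
22:    A=np.r_[A,np.diag([0,1/.5,1/.005])]; y=np.r_[y,0,0,.007/.005]
[0.035 0.082] 0.0068 0.0028722756024202913
phi [-0.05  -0.069 -0.069 -0.057] maxth 0.05 end [ 0.042 -0.053]
[{"xyz": [0.0, 0.0, 0.0], "rot": [0.011, 0, 0]}, {"xyz": [0.0, 0.0, 0.0], "rot": [0.014, 0, 0]}, {"xyz": [0.0, 0.0, 0.0], "rot": [0.014, 0, 0]}, {"xyz": [0.0, 0.0, 0.0], "rot": [0.012, 0, 0]}]
```

Request:
move_arm([
  {"xyz": [0,0,0],"rot": [0.011,0,0]},
  {"xyz": [0,0,0],"rot": [0.014,0,0]},
  {"xyz": [0,0,0],"rot": [0.014,0,0]},
  {"xyz": [0,0,0],"rot": [0.012,0,0]},
])

```text
time_s: 7.08
eef_pos: [0.4756, -0.0903, 0.1413]
ee_rot: [[-0.991, 0.137, -0.008], [0.137, 0.989, -0.055], [0.0, -0.055, -0.998]]
ft_force: [0.1, 0.6, -9.4]
gripper_width: 0.0285
finger_force: 63.6
```

```bash
python3 step.py 6 .045 -.003 0 3
```

```text
7.083 -0.055 0.021 0.112 0.081 1717 0.0 [ 0.475 -0.094  0.074]
7.133 -0.055 0.029 0.108 0.074 1743 0.0 [ 0.475 -0.095  0.074]
7.183 -0.056 0.018 0.103 0.065 1735 0.0 [ 0.475 -0.096  0.074]
est [ 0.041 -0.052] bias 0.0057 res [-0.004 -0.001 -0.007  0.001 -0.002  0.004] cmd phi,s [-0.057  0.103]
phi [-0.069 -0.057 -0.038 -0.025 -0.006  0.006] maxth 0.041 end [ 0.017 -0.075]
[{"xyz": [0.0, 0.006, 0.0], "rot": [0.002, 0, 0]}, {"xyz": [0.003, 0.038, -0.002], "rot": [0.0, 0, 0]}, {"xyz": [0.006, 0.09, -0.005], "rot": [-0.003, 0, 0]}, {"xyz": [0.009, 0.142, -0.008], "rot": [-0.005, 0, 0]}, {"xyz": [0.012, 0.173, -0.01], "rot": [-0.008, 0, 0]}, {"xyz": [0.012, 0.18, -0.01], "rot": [-0.01, 0, 0]}]
```

Request:
move_arm([
  {"xyz": [0,0.006,0],"rot": [0.002,0,0]},
  {"xyz": [0.003,0.038,-0.002],"rot": [0,0,0]},
  {"xyz": [0.006,0.09,-0.005],"rot": [-0.003,0,0]},
  {"xyz": [0.009,0.142,-0.008],"rot": [-0.005,0,0]},
  {"xyz": [0.012,0.173,-0.01],"rot": [-0.008,0,0]},
  {"xyz": [0.012,0.18,-0.01],"rot": [-0.01,0,0]},
])

```text
time_s: 7.73
eef_pos: [0.479, -0.0429, 0.1415]
ee_rot: [[-0.991, 0.134, 0.001], [0.134, 0.991, 0.009], [-0.0, 0.009, -1.0]]
ft_force: [-0.6, -0.8, -10.0]
gripper_width: 0.0283
finger_force: 63.6
```

```bash
python3 step.py 6 .05 -.003 0 3
```

```text
7.733 0.009 -0.008 0.077 0.036 1573 -0.0 [ 0.479 -0.042  0.074]
7.783 0.009 -0.0 0.066 0.018 1565 -0.0 [ 0.479 -0.044  0.074]
7.833 0.007 -0.006 0.057 0.021 1561 0.0 [ 0.479 -0.045  0.074]
est [-0.001 -0.108] bias 0.0029 res [-0.002 -0.006  0.     0.004 -0.001  0.001] cmd phi,s [0.006 0.148]
phi [0.013 0.013 0.013 0.013 0.019 0.019] maxth 0.009 end [ 0.001 -0.03 ]
[{"xyz": [0.0, 0.007, 0.0], "rot": [-0.001, 0, 0]}, {"xyz": [0.003, 0.042, 0.0], "rot": [-0.001, 0, 0]}, {"xyz": [0.006, 0.1, 0.001], "rot": [-0.001, 0, 0]}, {"xyz": [0.009, 0.158, 0.001], "rot": [-0.001, 0, 0]}, {"xyz": [0.012, 0.193, 0.001], "rot": [-0.002, 0, 0]}, {"xyz": [0.012, 0.2, 0.001], "rot": [-0.002, 0, 0]}]
```

Request:
move_arm([
  {"xyz": [0,0.007,0],"rot": [-0.001,0,0]},
  {"xyz": [0.003,0.042,0],"rot": [-0.001,0,0]},
  {"xyz": [0.006,0.1,0.001],"rot": [-0.001,0,0]},
  {"xyz": [0.009,0.158,0.001],"rot": [-0.001,0,0]},
  {"xyz": [0.012,0.193,0.001],"rot": [-0.002,0,0]},
  {"xyz": [0.012,0.2,0.001],"rot": [-0.002,0,0]},
])

```text
time_s: 8.38
eef_pos: [0.4828, 0.0066, 0.1415]
ee_rot: [[-0.991, 0.135, 0.003], [0.135, 0.991, 0.02], [-0.0, 0.02, -1.0]]
ft_force: [-0.2, 0.8, -10.4]
gripper_width: 0.0283
finger_force: 63.6
```

```bash
python3 step.py 6 .05 -.003 0 3
```

```text
8.383 0.02 -0.043 0.057 0.006 1440 -0.0 [0.483 0.008 0.074]
8.433 0.019 -0.049 0.054 0.004 1439 -0.0 [0.483 0.007 0.074]
8.483 0.019 -0.045 0.048 0.008 1432 0.0 [0.483 0.006 0.074]
est [-0.026 -0.083] bias -0.0013 res [ 0.001 -0.004 -0.003  0.002  0.002 -0.001] cmd phi,s [0.019 0.198]
phi [0.031 0.031 0.031 0.025 0.025 0.019] maxth 0.032 end [-0.003 -0.009]
[{"xyz": [0.0, 0.007, 0.0], "rot": [-0.002, 0, 0]}, {"xyz": [0.003, 0.042, 0.001], "rot": [-0.002, 0, 0]}, {"xyz": [0.006, 0.1, 0.002], "rot": [-0.002, 0, 0]}, {"xyz": [0.009, 0.158, 0.003], "rot": [-0.001, 0, 0]}, {"xyz": [0.012, 0.193, 0.004], "rot": [-0.001, 0, 0]}, {"xyz": [0.012, 0.2, 0.004], "rot": [0.0, 0, 0]}]
```

Request:
move_arm([
  {"xyz": [0,0.007,0],"rot": [-0.002,0,0]},
  {"xyz": [0.003,0.042,0.001],"rot": [-0.002,0,0]},
  {"xyz": [0.006,0.1,0.002],"rot": [-0.002,0,0]},
  {"xyz": [0.009,0.158,0.003],"rot": [-0.001,0,0]},
  {"xyz": [0.012,0.193,0.004],"rot": [-0.001,0,0]},
  {"xyz": [0.012,0.2,0.004],"rot": [0,0,0]},
])

```text
time_s: 9.03
eef_pos: [0.4867, 0.0564, 0.1415]
ee_rot: [[-0.991, 0.136, 0.003], [0.136, 0.991, 0.02], [-0.0, 0.02, -1.0]]
ft_force: [-0.0, 0.3, -8.7]
gripper_width: 0.0281
finger_force: 63.6
```

```bash
sed -i "s#1/.005\]#1/.008]#; s#.007/.005#.002/.008#; s/win=2.4/win=1.9/" ctl.py; python3 step.py 6 .05 -.003 0 3
```

```text
9.033 0.02 0.011 0.1 0.063 1337 -0.0 [0.487 0.058 0.074]
9.083 0.019 0.02 0.109 0.06 1361 -0.0 [0.487 0.057 0.074]
9.133 0.019 0.017 0.106 0.077 1350 0.0 [0.487 0.056 0.074]
est [0.047 0.11 ] bias 0.0121 res [ 0.002  0.002  0.001  0.    -0.004  0.003] cmd phi,s [0.019 0.248]
phi [-0.101 -0.132 -0.132 -0.107 -0.075 -0.044] maxth 0.09 end [ 0.055 -0.137]
[{"xyz": [0.0, 0.007, 0.0], "rot": [0.019, 0, 0]}, {"xyz": [0.003, 0.042, 0.001], "rot": [0.024, 0, 0]}, {"xyz": [0.006, 0.1, 0.002], "rot": [0.024, 0, 0]}, {"xyz": [0.009, 0.158, 0.003], "rot": [0.02, 0, 0]}, {"xyz": [0.012, 0.193, 0.004], "rot": [0.015, 0, 0]}, {"xyz": [0.012, 0.2, 0.004], "rot": [0.01, 0, 0]}]
```

```bash
sed -i "s#1/.008\]#1/.005]#; s#.002/.008#.006/.005#" ctl.py; python3 replan.py 6 4 0 0 0;
```

```text
[0.047 0.108] 0.0117 0.002811336181739261
phi [-0.069 -0.094 -0.094 -0.082] maxth 0.067 end [ 0.056 -0.076]
[{"xyz": [0.0, 0.0, 0.0], "rot": [0.014, 0, 0]}, {"xyz": [0.0, 0.0, 0.0], "rot": [0.018, 0, 0]}, {"xyz": [0.0, 0.0, 0.0], "rot": [0.018, 0, 0]}, {"xyz": [0.0, 0.0, 0.0], "rot": [0.016, 0, 0]}]
```

Request:
move_arm([
  {"xyz": [0,0,0],"rot": [0.014,0,0]},
  {"xyz": [0,0,0],"rot": [0.018,0,0]},
  {"xyz": [0,0,0],"rot": [0.018,0,0]},
  {"xyz": [0,0,0],"rot": [0.016,0,0]},
])

```text
time_s: 9.52
eef_pos: [0.4866, 0.0546, 0.1412]
ee_rot: [[-0.991, 0.136, -0.011], [0.137, 0.987, -0.08], [0.0, -0.08, -0.997]]
ft_force: [-0.9, 0.7, -9.2]
gripper_width: 0.0286
finger_force: 63.8
```

```bash
python3 step.py 6 .05 -.003 0 3
```

```text
9.517 -0.08 0.025 0.125 0.084 1347 0.0 [0.486 0.049 0.074]
9.567 -0.08 0.026 0.116 0.095 1346 0.0 [0.486 0.048 0.074]
9.617 -0.081 0.022 0.114 0.074 1343 0.0 [0.486 0.047 0.074]
est [ 0.043 -0.102] bias 0.0072 res [-0.003 -0.009 -0.004  0.001  0.003  0.002] cmd phi,s [-0.082  0.248]
phi [-0.069 -0.044 -0.025 -0.006  0.006  0.019] maxth 0.043 end [ 0.009 -0.067]
[{"xyz": [0.0, 0.007, -0.001], "rot": [-0.002, 0, 0]}, {"xyz": [0.003, 0.042, -0.003], "rot": [-0.006, 0, 0]}, {"xyz": [0.006, 0.1, -0.008], "rot": [-0.009, 0, 0]}, {"xyz": [0.009, 0.157, -0.013], "rot": [-0.012, 0, 0]}, {"xyz": [0.012, 0.192, -0.016], "rot": [-0.014, 0, 0]}, {"xyz": [0.012, 0.199, -0.016], "rot": [-0.016, 0, 0]}]
```

Request:
move_arm([
  {"xyz": [0,0.007,-0.001],"rot": [-0.002,0,0]},
  {"xyz": [0.003,0.042,-0.003],"rot": [-0.006,0,0]},
  {"xyz": [0.006,0.1,-0.008],"rot": [-0.009,0,0]},
  {"xyz": [0.009,0.157,-0.013],"rot": [-0.012,0,0]},
  {"xyz": [0.012,0.192,-0.016],"rot": [-0.014,0,0]},
  {"xyz": [0.012,0.199,-0.016],"rot": [-0.016,0,0]},
])

```text
time_s: 10.17
eef_pos: [0.4907, 0.1073, 0.1416]
ee_rot: [[-0.991, 0.134, 0.003], [0.134, 0.991, 0.021], [-0.0, 0.022, -1.0]]
ft_force: [-0.0, -0.1, -9.3]
gripper_width: 0.0284
finger_force: 63.9
```

```bash
python3 step.py 6 .05 -.003 0 3
```

```text
10.167 0.022 -0.012 0.07 0.041 1223 -0.0 [0.491 0.109 0.074]
10.217 0.021 -0.019 0.058 0.014 1232 -0.0 [0.491 0.107 0.074]
10.267 0.019 -0.034 0.051 0.006 1225 0.0 [0.49  0.106 0.074]
est [-0.016 -0.124] bias 0.001 res [ 0.002  0.002  0.    -0.003 -0.001  0.003] cmd phi,s [0.019 0.298]
phi [0.031 0.038 0.038 0.038 0.031 0.025] maxth 0.026 end [-0.008 -0.009]
[{"xyz": [0.0, 0.007, 0.0], "rot": [-0.002, 0, 0]}, {"xyz": [0.003, 0.042, 0.001], "rot": [-0.003, 0, 0]}, {"xyz": [0.006, 0.1, 0.002], "rot": [-0.003, 0, 0]}, {"xyz": [0.009, 0.158, 0.003], "rot": [-0.003, 0, 0]}, {"xyz": [0.012, 0.193, 0.004], "rot": [-0.002, 0, 0]}, {"xyz": [0.012, 0.2, 0.004], "rot": [-0.001, 0, 0]}]
```

```bash
cat > fit.py <<'E'
import ctl; from ctl import *
from scipy.optimize import least_squares
log=json.load(open('log.json')); M=np.array([m for m in log['meas'] if m[0]>4.4]); kt,kp,ks=map(np.array,zip(*log['knots']))
ends=sorted(set(round(k,4) for k in M[:,0]))
def resid(p,full=False):
    ctl.MGL,ctl.I,ctl.BETA,b,lag,g=p; ctl.LAG=abs(lag); R=[]
    for st in range(0,len(M)-11,3):
        w=M[st:st+12]; t=np.arange(w[0,0]-.3,w[-1,0]+2*dt,dt); j=int(round(.3/dt)); ph=traj(t,kt,kp)[j:]; s=traj(t,kt,ks)[j:]; tt=t[j:]
        base=sim(0,0,ph,s,b); z=0*ph; B=[sim(1,0,z,z),sim(0,1,z,z)]; f=lambda a:np.interp(w[:,0],tt,a[:,0])
        A=np.c_[f(B[0]),f(B[1])]*g; y=w[:,1]-g*f(base); c=np.linalg.lstsq(A,y,rcond=None)[0]; R+=list(y-A@c)
    R=np.array(R)/.004; pr=(np.array(p)-[.06,.0064,.956,.005,.02,1])/[.004,.0004,.07,.008,.01,.1]
    return np.r_[R/1.7,pr]
p0=[.06,.0064,1.05,.006,.01,1.]; print(np.sqrt(np.mean(resid(p0)**2)))
q=least_squares(resid,p0,x_scale=[.004,.0004,.07,.008,.01,.1],diff_step=1e-3,max_nfev=12); print(q.x.round(4),np.sqrt(np.mean(q.fun**2)))
E
time python3 fit.py
```

```text
0.7060971405426046
[0.0563 0.0065 1.0105 0.005  0.0169 1.0979] 0.5190361752648942
real	0m2.710s
user	0m3.158s
sys	0m0.096s
```

```bash
sed -i "s/MGL,K,C,I=.060,.0435,.002,.0064; BETA=1.05/MGL,K,C,I=.0565,.0435,.002,.0065; BETA=1.01/; s/LAG=.01;/LAG=.016;/; s#1/.005\]#1/.003]#; s#.006/.005#.005/.003#; s/mv=np.array(\[m\[1\]/mv=np.array([m[1]\/1.09/" ctl.py; python3 replan.py 6 6 .05 -.003 0
```

```text
[-0.016 -0.112] 0.0056 0.0028840945991494772
phi [0.025 0.025 0.025 0.025 0.025 0.019] maxth 0.024 end [-0.005 -0.009]
[{"xyz": [0.0, 0.007, 0.0], "rot": [-0.001, 0, 0]}, {"xyz": [0.003, 0.042, 0.001], "rot": [-0.001, 0, 0]}, {"xyz": [0.006, 0.1, 0.002], "rot": [-0.001, 0, 0]}, {"xyz": [0.009, 0.158, 0.003], "rot": [-0.001, 0, 0]}, {"xyz": [0.012, 0.193, 0.004], "rot": [-0.001, 0, 0]}, {"xyz": [0.012, 0.2, 0.004], "rot": [0.0, 0, 0]}]
```

Request:
move_arm([
  {"xyz": [0,0.007,0],"rot": [-0.001,0,0]},
  {"xyz": [0.003,0.042,0.001],"rot": [-0.001,0,0]},
  {"xyz": [0.006,0.1,0.002],"rot": [-0.001,0,0]},
  {"xyz": [0.009,0.158,0.003],"rot": [-0.001,0,0]},
  {"xyz": [0.012,0.193,0.004],"rot": [-0.001,0,0]},
  {"xyz": [0.012,0.2,0.004],"rot": [0,0,0]},
])

```text
time_s: 10.82
eef_pos: [0.4944, 0.1565, 0.1414]
ee_rot: [[-0.991, 0.135, 0.003], [0.135, 0.991, 0.02], [-0.0, 0.02, -1.0]]
ft_force: [-0.3, 0.1, -9.8]
gripper_width: 0.0285
finger_force: 63.9
```

```bash
python3 step.py 6 .05 -.003 0 3
```

```text
10.817 0.02 -0.05 0.045 0.016 1122 -0.0 [0.495 0.158 0.074]
10.867 0.019 -0.047 0.044 -0.014 1116 0.0 [0.494 0.157 0.074]
10.917 0.018 -0.044 0.042 -0.01 1122 0.0 [0.494 0.156 0.074]
est [-0.025 -0.043] bias 0.0031 res [-0.007 -0.006 -0.002  0.005  0.001 -0.001] cmd phi,s [0.019 0.348]
phi [0.013 0.006 0.006 0.006 0.006 0.006] maxth 0.027 end [ 0.001 -0.022]
[{"xyz": [0.0, 0.007, 0.0], "rot": [0.001, 0, 0]}, {"xyz": [0.003, 0.042, 0.001], "rot": [0.002, 0, 0]}, {"xyz": [0.006, 0.1, 0.002], "rot": [0.002, 0, 0]}, {"xyz": [0.009, 0.158, 0.003], "rot": [0.002, 0, 0]}, {"xyz": [0.012, 0.193, 0.004], "rot": [0.002, 0, 0]}, {"xyz": [0.012, 0.2, 0.004], "rot": [0.002, 0, 0]}]
```

Request:
move_arm([
  {"xyz": [0,0.007,0],"rot": [0.001,0,0]},
  {"xyz": [0.003,0.042,0.001],"rot": [0.002,0,0]},
  {"xyz": [0.006,0.1,0.002],"rot": [0.002,0,0]},
  {"xyz": [0.009,0.158,0.003],"rot": [0.002,0,0]},
  {"xyz": [0.012,0.193,0.004],"rot": [0.002,0,0]},
  {"xyz": [0.012,0.2,0.004],"rot": [0.002,0,0]},
])

```text
time_s: 11.47
eef_pos: [0.4982, 0.2068, 0.1413]
ee_rot: [[-0.991, 0.135, 0.001], [0.135, 0.991, 0.008], [-0.0, 0.008, -1.0]]
ft_force: [0.6, 0.9, -9.0]
gripper_width: 0.0289
finger_force: 63.9
```

```bash
python3 step.py 6 .05 -.002 0 3
```

```text
11.467 0.008 -0.006 0.071 0.019 1036 -0.0 [0.498 0.207 0.074]
11.517 0.007 -0.008 0.065 0.028 1037 0.0 [0.498 0.206 0.074]
11.567 0.006 -0.015 0.065 0.012 1047 0.0 [0.498 0.205 0.073]
est [ 0.005 -0.01 ] bias 0.0054 res [ 0.004  0.    -0.003 -0.003  0.     0.002] cmd phi,s [0.006 0.397]
phi [-0.025 -0.038 -0.038 -0.025 -0.013 -0.006] maxth 0.032 end [ 0.018 -0.062]
[{"xyz": [0.0, 0.007, 0.0], "rot": [0.005, 0, 0]}, {"xyz": [0.002, 0.042, 0.0], "rot": [0.007, 0, 0]}, {"xyz": [0.004, 0.1, 0.001], "rot": [0.007, 0, 0]}, {"xyz": [0.006, 0.158, 0.001], "rot": [0.005, 0, 0]}, {"xyz": [0.008, 0.193, 0.001], "rot": [0.003, 0, 0]}, {"xyz": [0.008, 0.2, 0.001], "rot": [0.002, 0, 0]}]
```

Request:
move_arm([
  {"xyz": [0,0.007,0],"rot": [0.005,0,0]},
  {"xyz": [0.002,0.042,0],"rot": [0.007,0,0]},
  {"xyz": [0.004,0.1,0.001],"rot": [0.007,0,0]},
  {"xyz": [0.006,0.158,0.001],"rot": [0.005,0,0]},
  {"xyz": [0.008,0.193,0.001],"rot": [0.003,0,0]},
  {"xyz": [0.008,0.2,0.001],"rot": [0.002,0,0]},
])

```text
time_s: 12.12
eef_pos: [0.5032, 0.2564, 0.1414]
ee_rot: [[-0.991, 0.135, -0.0], [0.135, 0.991, -0.003], [-0.0, -0.003, -1.0]]
ft_force: [-0.3, 0.3, -9.0]
gripper_width: 0.0285
finger_force: 63.9
```

```bash
python3 step.py 6 .008 -.002 0 3
```

```text
12.117 -0.003 -0.005 0.07 0.023 952 -0.0 [0.503 0.256 0.074]
12.167 -0.005 -0.014 0.065 0.021 969 0.0 [0.503 0.255 0.074]
12.217 -0.006 -0.021 0.059 0.006 970 0.0 [0.503 0.253 0.074]
est [-0.006 -0.112] bias -0.0011 res [-0.005 -0.003 -0.001  0.     0.001  0.002] cmd phi,s [-0.006  0.447]
phi [0.031 0.05  0.05  0.044 0.038 0.031] maxth 0.027 end [-0.021  0.032]
[{"xyz": [0.0, 0.001, 0.0], "rot": [-0.006, 0, 0]}, {"xyz": [0.002, 0.007, 0.0], "rot": [-0.009, 0, 0]}, {"xyz": [0.004, 0.016, 0.0], "rot": [-0.009, 0, 0]}, {"xyz": [0.006, 0.025, 0.0], "rot": [-0.008, 0, 0]}, {"xyz": [0.008, 0.031, 0.0], "rot": [-0.007, 0, 0]}, {"xyz": [0.008, 0.032, 0.0], "rot": [-0.006, 0, 0]}]
```

Request:
move_arm([
  {"xyz": [0,0.001,0],"rot": [-0.006,0,0]},
  {"xyz": [0.002,0.007,0],"rot": [-0.009,0,0]},
  {"xyz": [0.004,0.016,0],"rot": [-0.009,0,0]},
  {"xyz": [0.006,0.025,0],"rot": [-0.008,0,0]},
  {"xyz": [0.008,0.031,0],"rot": [-0.007,0,0]},
  {"xyz": [0.008,0.032,0],"rot": [-0.006,0,0]},
])

```text
time_s: 12.77
eef_pos: [0.5022, 0.263, 0.1414]
ee_rot: [[-0.991, 0.137, 0.004], [0.137, 0.99, 0.031], [-0.0, 0.031, -1.0]]
ft_force: [-0.6, 0.2, -9.4]
gripper_width: 0.0284
finger_force: 63.9
```

```bash
python3 step.py 6 0 0 0 3
```

```text
12.767 0.031 -0.056 0.043 0.002 947 -0.0 [0.503 0.265 0.074]
12.817 0.031 -0.05 0.043 0.01 955 -0.0 [0.502 0.265 0.074]
12.867 0.031 -0.045 0.045 0.001 955 -0.0 [0.503 0.265 0.074]
est [-0.019  0.045] bias 0.0035 res [-0.002 -0.001 -0.     0.002  0.001 -0.001] cmd phi,s [0.031 0.455]
phi [ 0.013 -0.    -0.013 -0.019 -0.019 -0.013] maxth 0.019 end [0.003 0.006]
[{"xyz": [0.0, 0.0, 0.0], "rot": [0.003, 0, 0]}, {"xyz": [0.0, 0.0, 0.0], "rot": [0.005, 0, 0]}, {"xyz": [0.0, 0.0, 0.0], "rot": [0.007, 0, 0]}, {"xyz": [0.0, 0.0, 0.0], "rot": [0.008, 0, 0]}, {"xyz": [0.0, 0.0, 0.0], "rot": [0.008, 0, 0]}, {"xyz": [0.0, 0.0, 0.0], "rot": [0.007, 0, 0]}]
```

Request:
move_arm([
  {"xyz": [0,0,0],"rot": [0.003,0,0]},
  {"xyz": [0,0,0],"rot": [0.005,0,0]},
  {"xyz": [0,0,0],"rot": [0.007,0,0]},
  {"xyz": [0,0,0],"rot": [0.008,0,0]},
  {"xyz": [0,0,0],"rot": [0.008,0,0]},
  {"xyz": [0,0,0],"rot": [0.007,0,0]},
])

```text
time_s: 13.42
eef_pos: [0.5023, 0.2626, 0.1411]
ee_rot: [[-0.991, 0.137, -0.002], [0.137, 0.991, -0.012], [0.0, -0.012, -1.0]]
ft_force: [-0.0, 1.1, -9.0]
gripper_width: 0.028
finger_force: 63.8
```

```bash
python3 step.py 6 0 0 0 3
```

```text
13.417 -0.012 -0.014 0.065 0.029 955 0.0 [0.502 0.262 0.074]
13.467 -0.012 -0.015 0.067 0.02 958 0.0 [0.502 0.261 0.074]
13.517 -0.013 -0.014 0.066 0.017 961 0.0 [0.502 0.261 0.074]
est [0.005 0.012] bias 0.0043 res [ 0.001 -0.    -0.002 -0.     0.     0.001] cmd phi,s [-0.013  0.455]
phi [-0.013 -0.013 -0.013 -0.013 -0.013 -0.006] maxth 0.006 end [ 0.004 -0.007]
[{"xyz": [0.0, 0.0, 0.0], "rot": [0.0, 0, 0]}, {"xyz": [0.0, 0.0, 0.0], "rot": [0.0, 0, 0]}, {"xyz": [0.0, 0.0, 0.0], "rot": [0.0, 0, 0]}, {"xyz": [0.0, 0.0, 0.0], "rot": [0.0, 0, 0]}, {"xyz": [0.0, 0.0, 0.0], "rot": [0.0, 0, 0]}, {"xyz": [0.0, 0.0, 0.0], "rot": [-0.001, 0, 0]}]
```

Near-perfect balance. Continuing the hold.

Request:
move_arm([
  {"xyz": [0,0,0],"rot": [0,0,0]},
  {"xyz": [0,0,0],"rot": [0,0,0]},
  {"xyz": [0,0,0],"rot": [0,0,0]},
  {"xyz": [0,0,0],"rot": [0,0,0]},
  {"xyz": [0,0,0],"rot": [0,0,0]},
  {"xyz": [0,0,0],"rot": [-0.001,0,0]},
])

```text
time_s: 14.07
eef_pos: [0.5023, 0.2624, 0.1412]
ee_rot: [[-0.991, 0.137, -0.001], [0.137, 0.991, -0.006], [0.0, -0.006, -1.0]]
ft_force: [-0.3, -0.0, -9.5]
gripper_width: 0.0282
finger_force: 63.8
```

```bash
python3 step.py 6 0 0 0 3
```

```text
14.067 -0.006 -0.03 0.053 0.015 951 0.0 [0.502 0.262 0.074]
14.117 -0.006 -0.045 0.046 0.014 941 0.0 [0.502 0.262 0.074]
14.167 -0.006 -0.037 0.05 0.006 949 0.0 [0.502 0.261 0.074]
est [-0.018 -0.049] bias 0.0005 res [-0.002 -0.002 -0.003 -0.001  0.006 -0.002] cmd phi,s [-0.006  0.455]
phi [0.025 0.038 0.038 0.031 0.025 0.013] maxth 0.028 end [-0.016  0.035]
[{"xyz": [0.0, 0.0, 0.0], "rot": [-0.005, 0, 0]}, {"xyz": [0.0, 0.0, 0.0], "rot": [-0.007, 0, 0]}, {"xyz": [0.0, 0.0, 0.0], "rot": [-0.007, 0, 0]}, {"xyz": [0.0, 0.0, 0.0], "rot": [-0.006, 0, 0]}, {"xyz": [0.0, 0.0, 0.0], "rot": [-0.005, 0, 0]}, {"xyz": [0.0, 0.0, 0.0], "rot": [-0.003, 0, 0]}]
```

Request:
move_arm([
  {"xyz": [0,0,0],"rot": [-0.005,0,0]},
  {"xyz": [0,0,0],"rot": [-0.007,0,0]},
  {"xyz": [0,0,0],"rot": [-0.007,0,0]},
  {"xyz": [0,0,0],"rot": [-0.006,0,0]},
  {"xyz": [0,0,0],"rot": [-0.005,0,0]},
  {"xyz": [0,0,0],"rot": [-0.003,0,0]},
])

```text
time_s: 14.72
eef_pos: [0.5024, 0.262, 0.1412]
ee_rot: [[-0.99, 0.138, 0.002], [0.138, 0.99, 0.011], [-0.0, 0.012, -1.0]]
ft_force: [-0.4, 0.5, -9.6]
gripper_width: 0.0282
finger_force: 63.9
```

```bash
sed -i "s#.005/.003#.003/.003#" ctl.py; python3 step.py 6 0 0 0 3
```

```text
14.717 0.012 -0.036 0.056 0.009 945 -0.0 [0.502 0.263 0.074]
14.767 0.011 -0.031 0.051 -0.007 949 -0.0 [0.502 0.264 0.074]
14.817 0.012 -0.023 0.055 0.017 954 -0.0 [0.502 0.264 0.074]
est [-0.004  0.064] bias 0.0054 res [-0.001  0.007 -0.001 -0.002  0.001 -0.001] cmd phi,s [0.013 0.455]
phi [-0.019 -0.031 -0.031 -0.031 -0.025 -0.019] maxth 0.012 end [ 0.009 -0.016]
[{"xyz": [0.0, 0.0, 0.0], "rot": [0.005, 0, 0]}, {"xyz": [0.0, 0.0, 0.0], "rot": [0.007, 0, 0]}, {"xyz": [0.0, 0.0, 0.0], "rot": [0.007, 0, 0]}, {"xyz": [0.0, 0.0, 0.0], "rot": [0.007, 0, 0]}, {"xyz": [0.0, 0.0, 0.0], "rot": [0.006, 0, 0]}, {"xyz": [0.0, 0.0, 0.0], "rot": [0.005, 0, 0]}]
```

Request:
move_arm([
  {"xyz": [0,0,0],"rot": [0.005,0,0]},
  {"xyz": [0,0,0],"rot": [0.007,0,0]},
  {"xyz": [0,0,0],"rot": [0.007,0,0]},
  {"xyz": [0,0,0],"rot": [0.007,0,0]},
  {"xyz": [0,0,0],"rot": [0.006,0,0]},
  {"xyz": [0,0,0],"rot": [0.005,0,0]},
])

```text
time_s: 15.37
eef_pos: [0.5023, 0.2618, 0.1411]
ee_rot: [[-0.99, 0.138, -0.003], [0.138, 0.99, -0.018], [0.0, -0.018, -1.0]]
ft_force: [0.3, -0.5, -9.7]
gripper_width: 0.0285
finger_force: 63.8
```

```bash
python3 step.py 6 0 0 0 3
```

```text
15.367 -0.018 -0.015 0.057 -0.003 952 0.0 [0.502 0.261 0.074]
15.417 -0.018 -0.024 0.053 0.023 958 0.0 [0.502 0.26  0.074]
15.467 -0.019 -0.028 0.052 0.007 959 -0.0 [0.502 0.26  0.074]
est [-0.01  -0.059] bias -0.0004 res [-0.002 -0.    -0.003 -0.002  0.002  0.002] cmd phi,s [-0.019  0.455]
phi [0.019 0.031 0.038 0.031 0.025 0.019] maxth 0.024 end [-0.017  0.031]
[{"xyz": [0.0, 0.0, 0.0], "rot": [-0.006, 0, 0]}, {"xyz": [0.0, 0.0, 0.0], "rot": [-0.008, 0, 0]}, {"xyz": [0.0, 0.0, 0.0], "rot": [-0.009, 0, 0]}, {"xyz": [0.0, 0.0, 0.0], "rot": [-0.008, 0, 0]}, {"xyz": [0.0, 0.0, 0.0], "rot": [-0.007, 0, 0]}, {"xyz": [0.0, 0.0, 0.0], "rot": [-0.006, 0, 0]}]
```

Request:
move_arm([
  {"xyz": [0,0,0],"rot": [-0.006,0,0]},
  {"xyz": [0,0,0],"rot": [-0.008,0,0]},
  {"xyz": [0,0,0],"rot": [-0.009,0,0]},
  {"xyz": [0,0,0],"rot": [-0.008,0,0]},
  {"xyz": [0,0,0],"rot": [-0.007,0,0]},
  {"xyz": [0,0,0],"rot": [-0.006,0,0]},
])

```text
time_s: 16.02
eef_pos: [0.5024, 0.2624, 0.1413]
ee_rot: [[-0.991, 0.137, 0.003], [0.137, 0.99, 0.018], [-0.0, 0.018, -1.0]]
ft_force: [-0.0, -0.0, -9.6]
gripper_width: 0.0287
finger_force: 63.8
```

```bash
python3 step.py 6 0 0 0 3
```

```text
16.017 0.018 -0.044 0.037 0.011 946 -0.0 [0.503 0.264 0.074]
16.067 0.018 -0.049 0.039 -0.006 945 -0.0 [0.502 0.264 0.074]
16.117 0.019 -0.029 0.039 0.006 943 -0.0 [0.502 0.264 0.074]
est [-0.018  0.035] bias 0.0022 res [-0.003  0.001  0.001  0.001  0.004 -0.004] cmd phi,s [0.019 0.455]
phi [ 0.006 -0.    -0.006 -0.006 -0.006 -0.006] maxth 0.018 end [-0.     0.012]
[{"xyz": [0.0, 0.0, 0.0], "rot": [0.002, 0, 0]}, {"xyz": [0.0, 0.0, 0.0], "rot": [0.003, 0, 0]}, {"xyz": [0.0, 0.0, 0.0], "rot": [0.004, 0, 0]}, {"xyz": [0.0, 0.0, 0.0], "rot": [0.004, 0, 0]}, {"xyz": [0.0, 0.0, 0.0], "rot": [0.004, 0, 0]}, {"xyz": [0.0, 0.0, 0.0], "rot": [0.004, 0, 0]}]
```

Request:
move_arm([
  {"xyz": [0,0,0],"rot": [0.002,0,0]},
  {"xyz": [0,0,0],"rot": [0.003,0,0]},
  {"xyz": [0,0,0],"rot": [0.004,0,0]},
  {"xyz": [0,0,0],"rot": [0.004,0,0]},
  {"xyz": [0,0,0],"rot": [0.004,0,0]},
  {"xyz": [0,0,0],"rot": [0.004,0,0]},
])

```text
time_s: 16.67
eef_pos: [0.5024, 0.262, 0.1412]
ee_rot: [[-0.99, 0.138, -0.001], [0.138, 0.99, -0.006], [-0.0, -0.006, -1.0]]
ft_force: [0.8, -0.6, -8.8]
gripper_width: 0.0286
finger_force: 63.9
```

```bash
python3 step.py 6 0 0 0 3
```

```text
16.667 -0.006 -0.02 0.054 0.003 952 -0.0 [0.502 0.262 0.074]
16.717 -0.006 -0.025 0.054 0.019 953 0.0 [0.502 0.261 0.074]
16.767 -0.006 -0.032 0.054 0.002 944 -0.0 [0.502 0.261 0.074]
est [-0.007  0.001] bias 0.0012 res [ 0.     0.003 -0.006 -0.003  0.     0.003] cmd phi,s [-0.006  0.455]
phi [-0.     0.006  0.006  0.006 -0.    -0.   ] maxth 0.007 end [-0.003  0.009]
[{"xyz": [0.0, 0.0, 0.0], "rot": [-0.001, 0, 0]}, {"xyz": [0.0, 0.0, 0.0], "rot": [-0.002, 0, 0]}, {"xyz": [0.0, 0.0, 0.0], "rot": [-0.002, 0, 0]}, {"xyz": [0.0, 0.0, 0.0], "rot": [-0.002, 0, 0]}, {"xyz": [0.0, 0.0, 0.0], "rot": [-0.001, 0, 0]}, {"xyz": [0.0, 0.0, 0.0], "rot": [-0.001, 0, 0]}]
```

Request:
move_arm([
  {"xyz": [0,0,0],"rot": [-0.001,0,0]},
  {"xyz": [0,0,0],"rot": [-0.002,0,0]},
  {"xyz": [0,0,0],"rot": [-0.002,0,0]},
  {"xyz": [0,0,0],"rot": [-0.002,0,0]},
  {"xyz": [0,0,0],"rot": [-0.001,0,0]},
  {"xyz": [0,0,0],"rot": [-0.001,0,0]},
])

```text
time_s: 17.32
eef_pos: [0.5024, 0.2622, 0.1413]
ee_rot: [[-0.99, 0.138, 0.0], [0.138, 0.99, -0.0], [-0.0, -0.0, -1.0]]
ft_force: [-0.3, 0.0, -9.8]
gripper_width: 0.0282
finger_force: 63.9
```

```bash
python3 step.py 6 0 0 0 3
```

```text
17.317 -0.0 -0.029 0.05 0.011 953 -0.0 [0.502 0.262 0.074]
17.367 0.0 -0.038 0.053 0.013 944 -0.0 [0.502 0.262 0.074]
17.417 0.0 -0.033 0.051 0.0 954 -0.0 [0.502 0.262 0.074]
est [-0.012 -0.007] bias 0.0003 res [-0.004 -0.001  0.002 -0.001  0.002  0.   ] cmd phi,s [-0.     0.455]
phi [ 0.013  0.013  0.013  0.013  0.006 -0.   ] maxth 0.013 end [-0.006  0.012]
[{"xyz": [0.0, 0.0, 0.0], "rot": [-0.002, 0, 0]}, {"xyz": [0.0, 0.0, 0.0], "rot": [-0.002, 0, 0]}, {"xyz": [0.0, 0.0, 0.0], "rot": [-0.002, 0, 0]}, {"xyz": [0.0, 0.0, 0.0], "rot": [-0.002, 0, 0]}, {"xyz": [0.0, 0.0, 0.0], "rot": [-0.001, 0, 0]}, {"xyz": [0.0, 0.0, 0.0], "rot": [0.0, 0, 0]}]
```

Request:
move_arm([
  {"xyz": [0,0,0],"rot": [-0.002,0,0]},
  {"xyz": [0,0,0],"rot": [-0.002,0,0]},
  {"xyz": [0,0,0],"rot": [-0.002,0,0]},
  {"xyz": [0,0,0],"rot": [-0.002,0,0]},
  {"xyz": [0,0,0],"rot": [-0.001,0,0]},
  {"xyz": [0,0,0],"rot": [0,0,0]},
])

```text
time_s: 17.97
eef_pos: [0.5024, 0.2619, 0.1412]
ee_rot: [[-0.99, 0.138, 0.0], [0.138, 0.99, -0.001], [-0.0, -0.001, -1.0]]
ft_force: [-1.4, -0.4, -9.9]
gripper_width: 0.0283
finger_force: 63.9
```

```bash
python3 step.py 6 0 0 0 3
```

```text
17.967 -0.001 -0.023 0.064 0.02 957 -0.0 [0.502 0.262 0.074]
18.017 -0.001 -0.009 0.063 0.014 961 -0.0 [0.502 0.262 0.074]
18.067 0.0 -0.019 0.065 0.03 957 -0.0 [0.502 0.263 0.074]
est [0.005 0.038] bias 0.0041 res [-0.001  0.002  0.001  0.001 -0.004  0.002] cmd phi,s [-0.     0.455]
phi [-0.019 -0.025 -0.025 -0.025 -0.019 -0.013] maxth 0.013 end [ 0.008 -0.017]
[{"xyz": [0.0, 0.0, 0.0], "rot": [0.003, 0, 0]}, {"xyz": [0.0, 0.0, 0.0], "rot": [0.004, 0, 0]}, {"xyz": [0.0, 0.0, 0.0], "rot": [0.004, 0, 0]}, {"xyz": [0.0, 0.0, 0.0], "rot": [0.004, 0, 0]}, {"xyz": [0.0, 0.0, 0.0], "rot": [0.003, 0, 0]}, {"xyz": [0.0, 0.0, 0.0], "rot": [0.002, 0, 0]}]
```

Request:
move_arm([
  {"xyz": [0,0,0],"rot": [0.003,0,0]},
  {"xyz": [0,0,0],"rot": [0.004,0,0]},
  {"xyz": [0,0,0],"rot": [0.004,0,0]},
  {"xyz": [0,0,0],"rot": [0.004,0,0]},
  {"xyz": [0,0,0],"rot": [0.003,0,0]},
  {"xyz": [0,0,0],"rot": [0.002,0,0]},
])

```text
time_s: 18.62
eef_pos: [0.5023, 0.262, 0.1411]
ee_rot: [[-0.99, 0.138, -0.002], [0.138, 0.99, -0.012], [0.0, -0.012, -1.0]]
ft_force: [0.0, -0.3, -10.5]
gripper_width: 0.0288
finger_force: 63.8
```

```bash
python3 step.py 6 0 0 0 3
```

```text
18.617 -0.012 -0.023 0.058 0.019 958 0.0 [0.502 0.261 0.074]
18.667 -0.012 -0.025 0.056 0.026 955 0.0 [0.502 0.261 0.074]
18.717 -0.013 -0.019 0.053 0.017 952 -0.0 [0.502 0.261 0.074]
est [-0.009 -0.052] bias 0.0001 res [-0.001 -0.005 -0.     0.002  0.002 -0.002] cmd phi,s [-0.013  0.455]
phi [0.019 0.031 0.031 0.025 0.019 0.013] maxth 0.02 end [-0.013  0.023]
[{"xyz": [0.0, 0.0, 0.0], "rot": [-0.005, 0, 0]}, {"xyz": [0.0, 0.0, 0.0], "rot": [-0.007, 0, 0]}, {"xyz": [0.0, 0.0, 0.0], "rot": [-0.007, 0, 0]}, {"xyz": [0.0, 0.0, 0.0], "rot": [-0.006, 0, 0]}, {"xyz": [0.0, 0.0, 0.0], "rot": [-0.005, 0, 0]}, {"xyz": [0.0, 0.0, 0.0], "rot": [-0.004, 0, 0]}]
```

Request:
move_arm([
  {"xyz": [0,0,0],"rot": [-0.005,0,0]},
  {"xyz": [0,0,0],"rot": [-0.007,0,0]},
  {"xyz": [0,0,0],"rot": [-0.007,0,0]},
  {"xyz": [0,0,0],"rot": [-0.006,0,0]},
  {"xyz": [0,0,0],"rot": [-0.005,0,0]},
  {"xyz": [0,0,0],"rot": [-0.004,0,0]},
])

```text
time_s: 19.27
eef_pos: [0.5023, 0.2624, 0.1413]
ee_rot: [[-0.991, 0.137, 0.002], [0.137, 0.99, 0.012], [-0.0, 0.012, -1.0]]
ft_force: [0.7, 0.2, -9.6]
gripper_width: 0.0285
finger_force: 63.9
```

```bash
python3 step.py 6 0 0 0 3
```

```text
19.267 0.012 -0.038 0.041 -0.006 947 -0.0 [0.502 0.263 0.074]
19.317 0.012 -0.041 0.042 -0.003 948 -0.0 [0.502 0.264 0.074]
19.367 0.013 -0.036 0.045 0.014 943 -0.0 [0.502 0.264 0.074]
est [-0.016  0.025] bias 0.0023 res [ 0.001  0.001 -0.003 -0.     0.002 -0.001] cmd phi,s [0.013 0.455]
phi [ 0.006 -0.    -0.    -0.    -0.006 -0.006] maxth 0.016 end [-0.001  0.011]
[{"xyz": [0.0, 0.0, 0.0], "rot": [0.001, 0, 0]}, {"xyz": [0.0, 0.0, 0.0], "rot": [0.002, 0, 0]}, {"xyz": [0.0, 0.0, 0.0], "rot": [0.002, 0, 0]}, {"xyz": [0.0, 0.0, 0.0], "rot": [0.002, 0, 0]}, {"xyz": [0.0, 0.0, 0.0], "rot": [0.003, 0, 0]}, {"xyz": [0.0, 0.0, 0.0], "rot": [0.003, 0, 0]}]
```

Request:
move_arm([
  {"xyz": [0,0,0],"rot": [0.001,0,0]},
  {"xyz": [0,0,0],"rot": [0.002,0,0]},
  {"xyz": [0,0,0],"rot": [0.002,0,0]},
  {"xyz": [0,0,0],"rot": [0.002,0,0]},
  {"xyz": [0,0,0],"rot": [0.003,0,0]},
  {"xyz": [0,0,0],"rot": [0.003,0,0]},
])

```text
time_s: 19.92
eef_pos: [0.5024, 0.2621, 0.1412]
ee_rot: [[-0.99, 0.138, -0.001], [0.138, 0.99, -0.006], [-0.0, -0.007, -1.0]]
ft_force: [-0.1, 0.2, -8.8]
gripper_width: 0.0284
finger_force: 63.9
```

```bash
python3 step.py 8 0 0 -.05 3
```

```text
19.917 -0.007 -0.025 0.052 0.021 956 -0.0 [0.502 0.262 0.074]
19.967 -0.006 -0.03 0.056 0.009 944 -0.0 [0.502 0.262 0.074]
20.017 -0.006 -0.03 0.052 -0.005 949 -0.0 [0.502 0.262 0.074]
est [-0.009 -0.004] bias 0.0009 res [-0.001  0.001 -0.003 -0.001  0.     0.001] cmd phi,s [-0.006  0.455]
phi [ 0.006  0.006  0.006  0.006  0.006  0.006 -0.    -0.   ] maxth 0.01 end [-0.003  0.011]
[{"xyz": [0.0, 0.0, 0.003], "rot": [-0.002, 0, 0]}, {"xyz": [0.0, 0.0, 0.021], "rot": [-0.002, 0, 0]}, {"xyz": [0.0, 0.0, 0.055], "rot": [-0.002, 0, 0]}, {"xyz": [0.0, 0.001, 0.1], "rot": [-0.002, 0, 0]}, {"xyz": [0.0, 0.001, 0.145], "rot": [-0.002, 0, 0]}, {"xyz": [0.0, 0.001, 0.179], "rot": [-0.002, 0, 0]}, {"xyz": [0.0, 0.001, 0.197], "rot": [-0.001, 0, 0]}, {"xyz": [0.0, 0.001, 0.2], "rot": [-0.001, 0, 0]}]
```

Request:
move_arm([
  {"xyz": [0,0,0.003],"rot": [-0.002,0,0]},
  {"xyz": [0,0,0.021],"rot": [-0.002,0,0]},
  {"xyz": [0,0,0.055],"rot": [-0.002,0,0]},
  {"xyz": [0,0,0.1],"rot": [-0.002,0,0]},
  {"xyz": [0,0,0.145],"rot": [-0.002,0,0]},
  {"xyz": [0,0,0.179],"rot": [-0.002,0,0]},
  {"xyz": [0,0,0.197],"rot": [-0.001,0,0]},
  {"xyz": [0,0,0.2],"rot": [-0.001,0,0]},
])

```text
time_s: 20.73
eef_pos: [0.5013, 0.2614, 0.0894]
ee_rot: [[-0.991, 0.137, -0.003], [0.137, 0.991, -0.002], [0.002, -0.002, -1.0]]
ft_force: [0.1, -0.6, -9.9]
gripper_width: 0.0285
finger_force: 63.8
```

Request:
move_arm([
  {"xyz": [0,0,0.01],"rot": [0,0,0]},
  {"xyz": [0,0,0.022],"rot": [0,0,0]},
  {"xyz": [0,0,0.034],"rot": [0,0,0]},
  {"xyz": [0,0,0.044],"rot": [0,0,0]},
  {"xyz": [0,0,0.052],"rot": [0,0,0]},
  {"xyz": [0,0,0.06],"rot": [0,0,0]},
  {"xyz": [0,0,0.066],"rot": [0,0,0]},
  {"xyz": [0,0,0.07],"rot": [0,0,0]},
])

```text
time_s: 21.4
eef_pos: [0.5023, 0.2617, 0.0735]
ee_rot: [[-0.99, 0.138, -0.0], [0.138, 0.99, -0.0], [0.0, -0.0, -1.0]]
ft_force: [0.1, -0.6, -10.2]
gripper_width: 0.0282
finger_force: 63.9
```

```bash
python3 - <<'E'
from h import *
s=r.sense(); print(s['time_s'],s['eef_pos'],s['ft_force'])
for i in range(2):
    m=meas("scene"); print(*[np.round(m[k],3) for k in('t','phi','pca','cen','pitch')],m['o'].round(4))
E
```

```text
21.4 [0.50228234 0.2616525  0.07353578] [  0.1346772   -0.62149209 -10.19461289]
21.4 -0.0 -0.005 0.069 0.0 [0.5023 0.2617 0.0059]
21.45 -0.0 -0.023 0.074 0.0 [0.5022 0.2616 0.0058]
```

Request:
move_arm([
  {"xyz": [0,0,0.003],"rot": [0,0,0]},
  {"xyz": [0,0,0.006],"rot": [0,0,0]},
  {"xyz": [0,0,0.009],"rot": [0,0,0]},
  {"xyz": [0,0,0.011],"rot": [0,0,0]},
  {"xyz": [0,0,0.011],"rot": [0,0,0]},
])

```text
time_s: 21.92
eef_pos: [0.5023, 0.2618, 0.071]
ee_rot: [[-0.99, 0.138, 0.0], [0.138, 0.99, 0.0], [-0.0, 0.0, -1.0]]
ft_force: [-0.8, -0.2, -8.0]
gripper_width: 0.0286
finger_force: 64.0
```

Request:
move_arm([
  {"xyz": [0,0,0.001],"rot": [0,0,0]},
  {"xyz": [0,0,0.002],"rot": [0,0,0]},
  {"xyz": [0,0,0.003],"rot": [0,0,0]},
  {"xyz": [0,0,0.004],"rot": [0,0,0]},
  {"xyz": [0,0,0.004],"rot": [0,0,0]},
])

```text
time_s: 22.33
eef_pos: [0.5024, 0.2622, 0.0706]
ee_rot: [[-0.99, 0.138, 0.0], [0.138, 0.99, 0.0], [-0.0, 0.001, -1.0]]
ft_force: [-3.8, 1.0, 0.6]
gripper_width: 0.0285
finger_force: 65.1
```

Request:
move_arm([
  {"xyz": [0,0,0],"rot": [0,0,0]},
  {"xyz": [0,0,0],"rot": [0,0,0]},
  {"xyz": [0,0,0],"rot": [0,0,0]},
  {"xyz": [0,0,0],"rot": [0,0,0]},
  {"xyz": [0,0,0],"rot": [0,0,0]},
  {"xyz": [0,0,0],"rot": [0,0,0]},
  {"xyz": [0,0,0],"rot": [0,0,0]},
  {"xyz": [0,0,0],"rot": [0,0,0]},
], gripper=1)

```text
time_s: 23.0
eef_pos: [0.5024, 0.2617, 0.0699]
ee_rot: [[-0.99, 0.138, 0.0], [0.138, 0.99, 0.0], [-0.0, 0.0, -1.0]]
ft_force: [0.2, 0.1, -0.9]
gripper_width: 0.085
finger_force: 0.0
```

Request:
move_arm([
  {"xyz": [0,0,-0.02],"rot": [0,0,0]},
  {"xyz": [0,0,-0.06],"rot": [0,0,0]},
  {"xyz": [0,0,-0.12],"rot": [0,0,0]},
  {"xyz": [0,0,-0.2],"rot": [0,0,0]},
  {"xyz": [0,0,-0.3],"rot": [0,0,0]},
  {"xyz": [0,0,-0.4],"rot": [0,0,0]},
  {"xyz": [0,0,-0.46],"rot": [0,0,0]},
  {"xyz": [0,0,-0.48],"rot": [0,0,0]},
])

```text
time_s: 23.67
eef_pos: [0.5039, 0.2627, 0.1939]
ee_rot: [[-0.99, 0.138, 0.005], [0.138, 0.99, 0.003], [-0.005, 0.004, -1.0]]
ft_force: [-0.1, -0.4, 0.3]
gripper_width: 0.0853
finger_force: 0.0
```

Request:
move_arm([
  {"xyz": [0,0,0],"rot": [0,0,0]},
  {"xyz": [0,0,0],"rot": [0,0,0]},
  {"xyz": [0,0,0],"rot": [0,0,0]},
  {"xyz": [0,0,0],"rot": [0,0,0]},
  {"xyz": [0,0,0],"rot": [0,0,0]},
  {"xyz": [0,0,0],"rot": [0,0,0]},
  {"xyz": [0,0,0],"rot": [0,0,0]},
  {"xyz": [0,0,0],"rot": [0,0,0]},
])

```text
time_s: 24.33
eef_pos: [0.5022, 0.2617, 0.1897]
ee_rot: [[-0.99, 0.138, -0.0], [0.138, 0.99, -0.0], [0.0, -0.0, -1.0]]
ft_force: [0.6, 0.6, 0.3]
gripper_width: 0.0854
finger_force: 0.0
```

Request:
move_arm([
  {"xyz": [0,0,0],"rot": [0,0,0]},
  {"xyz": [0,0,0],"rot": [0,0,0]},
  {"xyz": [0,0,0],"rot": [0,0,0]},
  {"xyz": [0,0,0],"rot": [0,0,0]},
  {"xyz": [0,0,0],"rot": [0,0,0]},
  {"xyz": [0,0,0],"rot": [0,0,0]},
  {"xyz": [0,0,0],"rot": [0,0,0]},
  {"xyz": [0,0,0],"rot": [0,0,0]},
])

```text
time_s: 25.0
eef_pos: [0.5023, 0.2617, 0.19]
ee_rot: [[-0.99, 0.138, 0.0], [0.138, 0.99, 0.0], [-0.0, 0.0, -1.0]]
ft_force: [-0.4, 0.5, -0.2]
gripper_width: 0.0855
finger_force: 0.0
```

```bash
python3 - <<'E'
from h import *
s=r.sense(); print(s['time_s'],s['eef_pos'],s['ft_force'])
m=r.camera_model("wrist"); p,d=r.get_image("wrist"); P=cloud("wrist",d,m); k,l,st,ce=cv2.connectedComponentsWithStats(((d>0)&(P[...,2]>.098)&(P[...,2]<.115)).astype(np.uint8))
for i in range(1,k):
    if st[i,4]>300: print(cv2.minAreaRect((P[l==i][:,:2]*1000).astype(np.float32)),P[l==i][:,2].mean())
for i in range(2):
    p,d=r.get_image("scene"); Q=cloud("scene",d); kk=(d>0)&(abs(Q[...,0]-.655)<.06)&(Q[...,2]>.24)&(Q[...,2]<.37)&(abs(Q[...,1]-.25)<.16)
    y=Q[kk]; print(kk.sum(),y.mean(0))
cv2.imwrite("pics/end.png",p[:,:,::-1])
E
```

```text
25.0 [0.5023225  0.26168876 0.18995248] [-0.38314967  0.45411276 -0.24007355]
((501.2345886230469, 261.7171936035156), (29.724102020263672, 35.873291015625), 82.25426483154297) 0.10743530233243577
((612.662109375, 246.56593322753906), (30.129201889038086, 3.9757068157196045), 81.07929229736328) 0.10668349526017867
952 [0.65136783 0.18302638 0.30506784]
954 [0.65131073 0.18232332 0.30479865]
```

View pics/end.png

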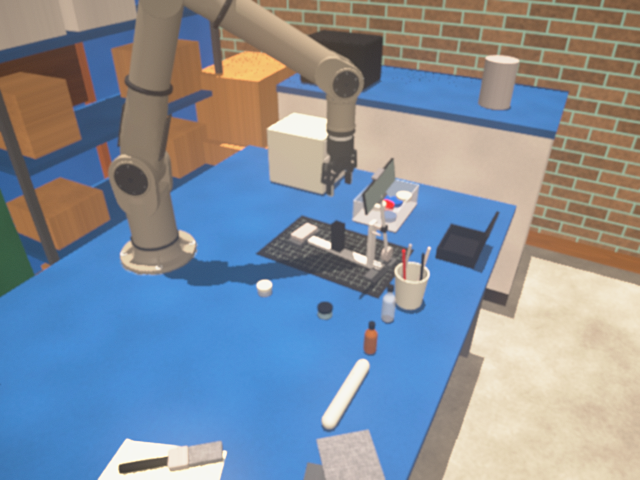

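The end picture shows the stand on the mat (handle at (338,235)), the gripper clear, and the phone at (380,187) leaning over onto a stop. I'll wait a little longer and check that the mast is at rest.

Request:
move_arm([
  {"xyz": [0,0,0],"rot": [0,0,0]},
  {"xyz": [0,0,0],"rot": [0,0,0]},
  {"xyz": [0,0,0],"rot": [0,0,0]},
  {"xyz": [0,0,0],"rot": [0,0,0]},
  {"xyz": [0,0,0],"rot": [0,0,0]},
  {"xyz": [0,0,0],"rot": [0,0,0]},
  {"xyz": [0,0,0],"rot": [0,0,0]},
  {"xyz": [0,0,0],"rot": [0,0,0]},
])

```text
time_s: 25.82
eef_pos: [0.5023, 0.2617, 0.1899]
ee_rot: [[-0.99, 0.138, 0.0], [0.138, 0.99, 0.0], [-0.0, 0.0, -1.0]]
ft_force: [0.1, 0.3, -0.3]
gripper_width: 0.0856
finger_force: 0.0
```

Request:
move_arm([
  {"xyz": [0,0,0],"rot": [0,0,0]},
  {"xyz": [0,0,0],"rot": [0,0,0]},
  {"xyz": [0,0,0],"rot": [0,0,0]},
  {"xyz": [0,0,0],"rot": [0,0,0]},
  {"xyz": [0,0,0],"rot": [0,0,0]},
  {"xyz": [0,0,0],"rot": [0,0,0]},
  {"xyz": [0,0,0],"rot": [0,0,0]},
  {"xyz": [0,0,0],"rot": [0,0,0]},
])

```text
time_s: 26.48
eef_pos: [0.5023, 0.2617, 0.19]
ee_rot: [[-0.99, 0.138, 0.0], [0.138, 0.99, 0.0], [-0.0, 0.0, -1.0]]
ft_force: [0.5, 0.4, 0.7]
gripper_width: 0.0853
finger_force: 0.0
```

```bash
python3 - <<'E'
from h import *
for i in range(5):
    p,d=r.get_image("scene"); Q=cloud("scene",d); kk=(d>0)&(abs(Q[...,0]-.655)<.06)&(Q[...,2]>.24)&(Q[...,2]<.37)&(abs(Q[...,1]-.25)<.16)
    print(kk.sum(),Q[kk].mean(0).round(4))
E
```

```text
957 [0.6513 0.182  0.3047]
954 [0.6513 0.1819 0.3049]
955 [0.6513 0.1822 0.3046]
956 [0.6513 0.1822 0.3046]
955 [0.6513 0.1821 0.3046]
```

The mast is at rest on its stop, so I'm handing in.

```bash
python3 -c "
from cell import r
print(r.close_job())"
```

```text
the job is handed in; nothing more can be done
None
```

I handed the job in: by camera estimate the mast balanced upright across and for about 8 s over the mat, and the stand now sits about 5 mm from the mat's centre, released, mast at rest on a stop; no verdict was returned.

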